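Set up the breakfast drinks corner: tumblers on the draining pegs, tins stacked

ROBOT

A 6-joint arm with a two-finger parallel gripper is mounted at the origin on the work surface. World frame = base frame: x ahead of the robot, y to its left, z up, the work surface at z = 0. Lengths are in m, angles in rad, forces in N, time in s.
With the tool pointing down it reaches from about 0.3 to 0.75 m from the base axis. Payload 8.5 kg.
Tool frame: the origin (TCP) lies between the finger pads; the fingertips stand 14 mm ahead of it and the grasp point (between the pads) lies 5 mm behind it; z points along the fingers, y is the direction in which the jaws open and shut (so a half turn about z gives the same grasp; the last joint's range is limited). The gripper opens to 88 mm and grips with 3 to 60 N. Pads are 18 mm wide; open, the fingers measure 123 mm over their backs; the gripper's body (75 mm by 187 mm) begins 45 mm behind the grasp point.
Start: joints at [1.007, 0.381, 1.297, -0, 1.464, -0.215], TCP at [0.188, 0.517, 0.253] pointing down, gripper open.
Joint ranges: [-3.11, 3.11], [-0.89, 2.33], [0.22, 2.48], [-1.42, 4.56], [0.17, 2.85], [-2.88, 2.88]. Speed limits (rad/s): [2.39, 2.39, 3.14, 3.14, 3.14, 3.14].

INTERFACE

Orientations are given as a unit quaternion [w, x, y, z].
In Python, from plant import readout, optics, bot, search_frame, silhouettes, landmark_of gives the robot as it stands. The module is installed in compiled form; this text tells all that it offers.
- The arm moves only by the shell command python3 -m inch 'ROWS'. ROWS is JSON, a list of rows, each an object with "angular": the turn, a rotation vector about the tool's x, y, z in degrees, a list of three; "offset": the shift along the tool's x, y, z in mm, a list of three; "hand": the finger opening in mm, from 0 to 88.1. In form: [{"angular": [wx, wy, wz], "offset": [x, y, z], "hand": hand}, ...]. A call has exactly 5 rows; each row is the pose to reach, as a shift and turn from the pose commanded when the call began, along the tool's axes at that moment; what a row does not reach only later rows make up. A row lasts 1/10 s, in which the tool goes at most 50 mm and 8.59 degrees, less where a joint would pass 70% of its speed; a pose out of reach is approached as far as the arm can. A call with a gripper value outside its range is refused whole. The fingers move at their own pace and stop on an object; the grip force is fixed at half the most. Time passes only in rows, so rows that repeat a pose let the fingers close, or fill a call up. It gives the time, the measured TCP pose, the force and the opening at its end, in the units of the state.
- readout.state(): the state, without advancing time (a new reading comes with each control period).
- optics.capture(name): name is "scene" or "side" or "wrist"; returns a dict with "img" (384x512x3 uint8, red, green, blue), "z_map" (384x512 float32, m along the optical axis (not along the pixel's ray), 0 where there is no reading), "fov_y" (degrees; the focal length in pixels is half the picture's height over the tangent of half this angle, whatever the lens; pixels are square), "cx", "cy" (the principal point, pixels), "origin" and "rotation" of the camera in the world. Camera axes: x right, y up, looking along -z (the intrinsics and any distortion apply to the point x, -y, -z); pixel columns grow to the right and rows downward; lengths in m; the calibration is good to about 2 mm. The wrist camera is an equidistant fisheye: a pixel r from the principal point sees the ray r / f radians off the axis. A picture is of the moment at which its call begins.
- bot.job_done(): hands the job in, once; it reports no verdict.
Trained networks look in a picture, given as the dict that the camera call returned (one of the last four; its "shot" number tells which), for a name from the list of things; names that differ only in an ending like _2 or _b are one class to them, and where a whole thing is asked for, a point or a joint stands for the part that bears it (a point fixed in the world has none). Each returns a list of dicts, best first, with "conf" (0 to 1); they miss things now and then, are a little off and sometimes report something else, mostly with a low value. They report only what shows in the picture. A call takes as long as a camera call. They do not tell look-alikes from the thing itself.
- search_frame(picture, name): "xyz" ([x, y, z] in m, in world coordinates, good to about 4 mm: the middle of the surface that is visible of it).
- silhouettes(picture, name): "region" (384x512 bool, what is visible of it).
- landmark_of(picture, name): "xyz" ([x, y, z] in m, in world coordinates, good to about 4 mm: a listed point, or the origin of a listed thing).
The state is a dict: "time_s": time; "q": joint angles; "qvel": joint speeds; "joint_torque": joint torques, N m; "ee_pos": TCP position; "tcp_rot": TCP orientation; "ft_force": force on the tool from outside, world axes, zero at the start; "ft_torque": the same for the moment, N m; "finger_gap": finger opening in m.
Only numpy, scipy, OpenCV 4.12 (cv2) and the standard library are available. Lean on these libraries where they do the work, as an engineer would, in place of code of your own. Each camera call takes 0.05 s, during which the arm holds its last target.

TASK

Get the breakfast drinks corner ready: hang every washed tumbler, mouth first, on a slanted peg of the draining stand, one to a peg and slid right down until it seats, and stack the three tins centrally on one another on the middle of the slate so that they stand safely, widest base at the bottom. Leave the bowl of eggs and the spoon beaker where they are.

Things in the scene. Friction and masses are not known exactly. Their poses are not given: they have to be found in the camera images.
- cup0_mid (a point): upturned blue tumbler, mouth down, closed base up, 88 mm tall; outside 57 mm wide at the base, 68 at the mouth; inside 60 at the mouth, 52 at the inner base; base 6 thick; 130 g. Point: on its axis, half-way up. Own z runs from mouth to base. 2 to 4 are there, all alike, None if absent
- cup1_mid (a point): upturned blue tumbler, mouth down, closed base up, 88 mm tall; outside 57 mm wide at the base, 68 at the mouth; inside 60 at the mouth, 52 at the inner base; base 6 thick; 130 g. Point: on its axis, half-way up. Own z runs from mouth to base. 2 to 4 are there, all alike, None if absent
- cup2_mid (a point): upturned blue tumbler, mouth down, closed base up, 88 mm tall; outside 57 mm wide at the base, 68 at the mouth; inside 60 at the mouth, 52 at the inner base; base 6 thick; 130 g. Point: on its axis, half-way up. Own z runs from mouth to base. 2 to 4 are there, all alike, None if absent
- cup3_mid (a point): upturned blue tumbler, mouth down, closed base up, 88 mm tall; outside 57 mm wide at the base, 68 at the mouth; inside 60 at the mouth, 52 at the inner base; base 6 thick; 130 g. Point: on its axis, half-way up. Own z runs from mouth to base. 2 to 4 are there, all alike, None if absent
- peg0 (a point): tip of the draining stand's lower row, left peg. z axis: outward along the peg, 36 degrees from vertical, leaning to the robot; x: up the board's slope; y: across, to the left. Peg 92 mm long, 26 thick, tip domed; 40 mm collar, 10 high, at its root. A seated tumbler's inner base lies on the tip: its centre is 38 mm below the tip along the peg; it droops a few degrees
- peg1 (a point): tip of the draining stand's lower row, right peg. z axis: outward along the peg, 36 degrees from vertical, leaning to the robot; x: up the board's slope; y: across, to the left. Peg 92 mm long, 26 thick, tip domed; 40 mm collar, 10 high, at its root. A seated tumbler's inner base lies on the tip: its centre is 38 mm below the tip along the peg; it droops a few degrees
- peg2 (a point): tip of the draining stand's upper row, left peg. z axis: outward along the peg, 36 degrees from vertical, leaning to the robot; x: up the board's slope; y: across, to the left. Peg 92 mm long, 26 thick, tip domed; 40 mm collar, 10 high, at its root. A seated tumbler's inner base lies on the tip: its centre is 38 mm below the tip along the peg; it droops a few degrees
- peg3 (a point): tip of the draining stand's upper row, right peg. z axis: outward along the peg, 36 degrees from vertical, leaning to the robot; x: up the board's slope; y: across, to the left. Peg 92 mm long, 26 thick, tip domed; 40 mm collar, 10 high, at its root. A seated tumbler's inner base lies on the tip: its centre is 38 mm below the tip along the peg; it droops a few degrees
- stand: draining stand, fixed: steel board 205 (up the slope) x 232 mm on wooden cheeks, with four white pegs square to it in two rows, 110 mm apart across and 100 mm up the slope; the board's centre is 115 mm up. A seated tumbler's rim is about 10 mm off the board. Origin: under the board's centre, on the counter
- tray: flat white serving tray without a rim, 230 x 230 x 5 mm, fixed. Origin: centre of its underside. The tumblers start on it in a square of 100 mm spacing
- slate_top (a point): black slate, 160 (its x) x 110 (its y) x 6 mm, fixed. Point: centre of its top face
- biscuit_tin_mid (a point): red oblong biscuit tin, 135 (its x) x 68 (its y) x 46 mm high, 400 g, flat top. Point: its centre
- tea_tin_mid (a point): green oblong tea tin, 96 (its x) x 64 (its y) x 40 mm high, 180 to 370 g, flat top. Point: its centre
- sugar_tin_mid (a point): yellow round sugar tin, 60 mm diameter, 36 mm high, 120 to 260 g. Point: its centre
- eggs: bystander: white bowl of eggs, 168 mm diameter, 80 mm tall. Origin: centre of its underside
- spoons: bystander: steel beaker of spoons, 76 mm diameter, 170 mm tall. Origin: centre of its underside
Things that resemble listed ones, but are neither listed nor needed, are in the scene too. What is shaped like the part that bears sugar_tin_mid but black or purple is not meant.

How it is judged:
At the end, for the whole second after the job is handed in: Each tumbler present hangs on a peg: centre within 20 mm of its line and 29+ mm below its tip, within 0.3 rad of it. Biscuit tin on the slate (30 mm off centre at most), tea tin on it, sugar tin on that (20 mm each), level within 0.1 rad. All at rest (((x of cup0_mid in the frame of peg0 between -0.02 and 0.02 m and y of cup0_mid in the frame of peg0 between -0.02 and 0.02 m and z of cup0_mid in the frame of peg0 below -0.029 m) or (x of cup0_mid in the frame of peg1 between -0.02 and 0.02 m and y of cup0_mid in the frame of peg1 between -0.02 and 0.02 m and z of cup0_mid in the frame of peg1 below -0.029 m) or (x of cup0_mid in the frame of peg2 between -0.02 and 0.02 m and y of cup0_mid in the frame of peg2 between -0.02 and 0.02 m and z of cup0_mid in the frame of peg2 below -0.029 m) or (x of cup0_mid in the frame of peg3 between -0.02 and 0.02 m and y of cup0_mid in the frame of peg3 between -0.02 and 0.02 m and z of cup0_mid in the frame of peg3 below -0.029 m)) and angle between the z axis of each of cup0_mid, cup1_mid, cup2_mid, cup3_mid and the z axis of peg0, either way round below 0.3 rad and linear speed of each of cup0, cup1, cup2, cup3, biscuit_tin, tea_tin, sugar_tin below 0.02 m/s and ((x of cup1_mid in the frame of peg0 between -0.02 and 0.02 m and y of cup1_mid in the frame of peg0 between -0.02 and 0.02 m and z of cup1_mid in the frame of peg0 below -0.029 m) or (x of cup1_mid in the frame of peg1 between -0.02 and 0.02 m and y of cup1_mid in the frame of peg1 between -0.02 and 0.02 m and z of cup1_mid in the frame of peg1 below -0.029 m) or (x of cup1_mid in the frame of peg2 between -0.02 and 0.02 m and y of cup1_mid in the frame of peg2 between -0.02 and 0.02 m and z of cup1_mid in the frame of peg2 below -0.029 m) or (x of cup1_mid in the frame of peg3 between -0.02 and 0.02 m and y of cup1_mid in the frame of peg3 between -0.02 and 0.02 m and z of cup1_mid in the frame of peg3 below -0.029 m)) and ((x of cup2_mid in the frame of peg0 between -0.02 and 0.02 m and y of cup2_mid in the frame of peg0 between -0.02 and 0.02 m and z of cup2_mid in the frame of peg0 below -0.029 m) or (x of cup2_mid in the frame of peg1 between -0.02 and 0.02 m and y of cup2_mid in the frame of peg1 between -0.02 and 0.02 m and z of cup2_mid in the frame of peg1 below -0.029 m) or (x of cup2_mid in the frame of peg2 between -0.02 and 0.02 m and y of cup2_mid in the frame of peg2 between -0.02 and 0.02 m and z of cup2_mid in the frame of peg2 below -0.029 m) or (x of cup2_mid in the frame of peg3 between -0.02 and 0.02 m and y of cup2_mid in the frame of peg3 between -0.02 and 0.02 m and z of cup2_mid in the frame of peg3 below -0.029 m)) and ((x of cup3_mid in the frame of peg0 between -0.02 and 0.02 m and y of cup3_mid in the frame of peg0 between -0.02 and 0.02 m and z of cup3_mid in the frame of peg0 below -0.029 m) or (x of cup3_mid in the frame of peg1 between -0.02 and 0.02 m and y of cup3_mid in the frame of peg1 between -0.02 and 0.02 m and z of cup3_mid in the frame of peg1 below -0.029 m) or (x of cup3_mid in the frame of peg2 between -0.02 and 0.02 m and y of cup3_mid in the frame of peg2 between -0.02 and 0.02 m and z of cup3_mid in the frame of peg2 below -0.029 m) or (x of cup3_mid in the frame of peg3 between -0.02 and 0.02 m and y of cup3_mid in the frame of peg3 between -0.02 and 0.02 m and z of cup3_mid in the frame of peg3 below -0.029 m)) and horizontal distance between biscuit_tin_mid and slate_top below 0.03 m and z of biscuit_tin_mid in the frame of slate_top between 0.017 and 0.029 m and angle between the z axis of each of biscuit_tin_mid, tea_tin_mid, sugar_tin_mid and the z axis of slate_top, either way round below 0.1 rad and horizontal distance between tea_tin_mid and biscuit_tin_mid below 0.02 m and z of tea_tin_mid in the frame of slate_top between 0.06 and 0.072 m and horizontal distance between sugar_tin_mid and tea_tin_mid below 0.02 m and z of sugar_tin_mid in the frame of slate_top between 0.098 and 0.11 m); the robot touches nothing.
It fails at once if the bowl of eggs is pushed away (30 mm) or tipped (distance of eggs from where it was at the start of the episode above 0.03 m or angle between eggs's own z axis and vertical above 0.4 rad).
It fails at once if the spoon beaker is pushed away (30 mm) or tipped (distance of spoons from where it was at the start of the episode above 0.03 m or angle between spoons's own z axis and vertical above 0.4 rad).
Of cup0, cup1, cup2, cup3 only 2 to 4 are there at a start; the rules pass over those that are not, and their reading is None.
At some moment in a run one of biscuit_tin may be knocked a few centimetres aside while the robot is not near it.
Once in a run the grip may slacken for a moment while it holds something.
It also fails if it takes over 210 s, if anything falls off the work surface, if the arm or the gripper's body presses on something with over 40 N, if the wrist force passes 120 N, or if a joint passes its speed limit or range.

## Working session

There is one attempt and no reset: what is moved stays moved. The work goes in short steps, Python scripts to look and compute and a shell command to move; the robot and the scene stay as the last step left them, time stands still between calls to the robot, and variables do not carry over. Pictures are saved under pics/ and viewed, and the job is handed in when it is done.

```bash
ls; mkdir -p pics
cat > h.py <<'E'
import numpy as np, cv2
from plant import readout, optics, bot, search_frame, silhouettes, landmark_of
from scipy.spatial.transform import Rotation as R
def Rq(q): return R.from_quat([q[1],q[2],q[3],q[0]])
def save(p,n): cv2.imwrite(f'pics/{n}.png',cv2.cvtColor(p['img'],cv2.COLOR_RGB2BGR))
def cloud(p):
    h,w=p['z_map'].shape; f=h/2/np.tan(np.radians(p['fov_y'])/2)
    u,v=np.meshgrid(np.arange(w),np.arange(h)); z=p['z_map']
    x=(u-p['cx'])/f; y=(v-p['cy'])/f
    P=np.stack([x*z,-y*z,-z],-1)
    return P@np.array(RM(p)).T+np.array(p['origin'])
def RM(p):
    r=np.array(p['rotation']); return r if r.shape==(3,3) else Rq(r).as_matrix()
E
python3 - <<'E'
from h import *
s=readout.state(); print({k:np.round(v,3).tolist() for k,v in s.items()})
for n in ['scene','side','wrist']:
    p=optics.capture(n); save(p,n+'0'); print(n,p['fov_y'],p['cx'],p['cy'],p['origin'],p['rotation'])
    for k in ['cup0_mid','peg0','stand','tray','slate_top','biscuit_tin_mid','tea_tin_mid','sugar_tin_mid','eggs','spoons']:
        print(k,[(np.round(d['xyz'],3).tolist(),round(d['conf'],2)) for d in landmark_of(p,k)][:6])
E
```

```text
pics
{'time_s': 0.0, 'q': [1.007, 0.381, 1.298, -0.0, 1.464, -0.215], 'qvel': [0.001, -0.001, -0.0, -0.001, 0.0, 0.0], 'joint_torque': [0.002, -43.794, -22.456, 0.071, 0.035, -0.0], 'ee_pos': [0.188, 0.517, 0.252], 'tcp_rot': [-0.0, 0.173, 0.985, -0.001], 'ft_force': [0.23, -0.116, -0.867], 'ft_torque': [0.034, -0.03, -0.06], 'finger_gap': 0.088}
scene 47.56671891063784 256.48666184693053 190.15042886456558 [1.29723467 0.57797759 1.3224813 ] [0.4404044  0.1510205  0.29068061 0.83590762]
cup0_mid [([0.45, -0.405, 0.051], 0.92), ([0.547, -0.404, 0.048], 0.32)]
peg0 [([0.542, -0.078, 0.16], 0.85), ([0.622, -0.093, 0.217], 0.85), ([0.645, 0.012, 0.221], 0.81), ([0.568, 0.032, 0.16], 0.68)]
stand [([0.644, -0.046, 0.0], 0.8), ([0.433, 0.295, 0.021], 0.27)]
tray [([0.501, -0.357, -0.002], 0.7)]
slate_top [([0.61, 0.282, 0.006], 0.62)]
biscuit_tin_mid [([0.435, 0.292, 0.024], 0.8)]
tea_tin_mid [([0.48, 0.43, 0.021], 0.79)]
sugar_tin_mid [([0.364, 0.065, 0.018], 0.79), ([0.324, 0.151, 0.02], 0.71), ([0.427, 0.166, 0.018], 0.69), ([0.456, 0.045, 0.021], 0.62), ([0.501, -0.358, -0.003], 0.26)]
[... 545 characters left out ...]
.57)]
biscuit_tin_mid [([0.432, 0.294, 0.021], 0.62)]
tea_tin_mid [([0.475, 0.426, 0.021], 0.73), ([0.497, -0.364, 0.003], 0.7)]
sugar_tin_mid [([0.427, 0.162, 0.018], 0.94), ([0.456, 0.05, 0.015], 0.81), ([0.364, 0.065, 0.012], 0.66), ([0.328, 0.153, 0.02], 0.64), ([0.549, -0.307, 0.049], 0.63), ([0.609, 0.276, 0.005], 0.38)]
eggs [([0.742, -0.287, -0.002], 0.76)]
spoons [([0.638, 0.472, 0.002], 0.85)]
wrist 65.70646984690485 253.09176087897697 193.57430846792514 [0.11975404 0.54221269 0.38424849] [ 0.81078523 -0.11630325 -0.08176837  0.56781581]
cup0_mid []
peg0 []
stand []
tray []
slate_top []
biscuit_tin_mid [([0.434, 0.296, 0.022], 0.8)]
tea_tin_mid []
sugar_tin_mid []
eggs []
spoons []
```

View pics/scene0.png

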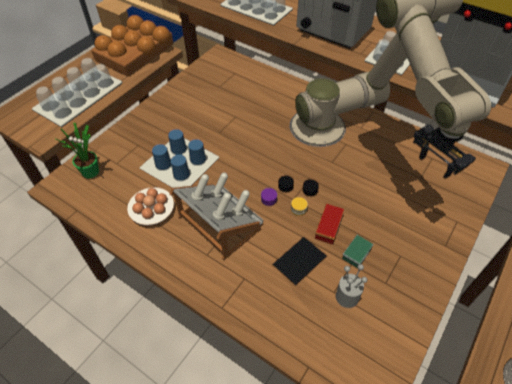

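View pics/side0.png

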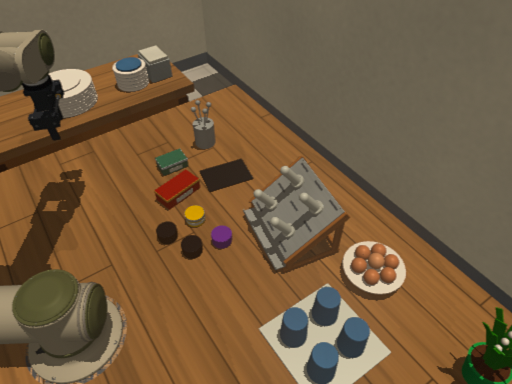

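View pics/wrist0.png

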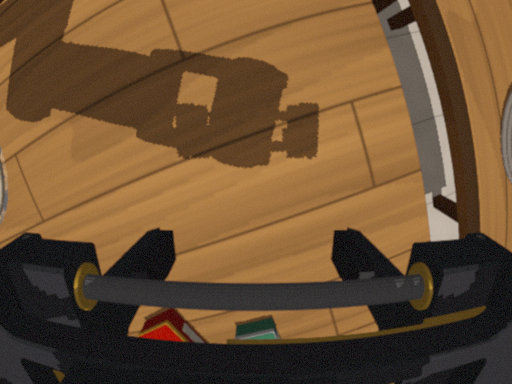

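```bash
cat > meas.py <<'E'
from h import *
import sys
def hsv(p): return cv2.cvtColor(p['img'],cv2.COLOR_RGB2HSV)
COL=dict(red=lambda H:((H[...,0]<8)|(H[...,0]>172))&(H[...,1]>170)&(H[...,2]>60),
 green=lambda H:(H[...,0]>60)&(H[...,0]<95)&(H[...,1]>90)&(H[...,2]>40),
 yellow=lambda H:(H[...,0]>18)&(H[...,0]<32)&(H[...,1]>150)&(H[...,2]>150),
 blue=lambda H:(H[...,0]>98)&(H[...,0]<120)&(H[...,1]>90)&(H[...,2]>30))
def pts(p,c,zlo,zhi,box=(0.2,0.9,-0.55,0.6)):
    C=cloud(p); m=COL[c](hsv(p))&(p['z_map']>0)
    Q=C[m]; k=(Q[:,2]>zlo)&(Q[:,2]<zhi)&(Q[:,0]>box[0])&(Q[:,0]<box[1])&(Q[:,1]>box[2])&(Q[:,1]<box[3])
    return Q[k]
def rect(Q):
    r=cv2.minAreaRect((Q[:,:2]*1000).astype(np.float32)); return np.round(np.array(r[0])/1000,4),np.round(r[1],1),round(r[2],1),round(float(np.median(Q[:,2])),4),len(Q)
E
python3 - <<'E'
from meas import *
for n in ['scene','side']:
    p=optics.capture(n)
    print(n)
    print('red',rect(pts(p,'red',0.038,0.056,(0.3,0.6,0.15,0.4))))
    print('green',rect(pts(p,'green',0.032,0.05,(0.3,0.6,0.3,0.6))))
    Q=pts(p,'yellow',0.03,0.045,(0.38,0.48,0.1,0.22)); print('yel',rect(Q))
    Q=pts(p,'blue',0.085,0.1)
    for x in [(0.45,-0.405),(0.547,-0.404),(0.45,-0.307),(0.547,-0.307)]:
        q=Q[np.hypot(Q[:,0]-x[0],Q[:,1]-x[1])<0.045]; 
        if len(q)>5: print('cup',rect(q))
    # slate
    C=cloud(p);H=hsv(p); m=(H[...,2]<60)&(np.abs(C[...,0]-0.61)<0.13)&(np.abs(C[...,1]-0.28)<0.13)&(C[...,2]>-0.01)&(C[...,2]<0.02)
    print('slate',rect(C[m]))
    m=(np.abs(C[...,0]-0.63)<0.18)&(np.abs(C[...,1]+0.045)<0.17)&(C[...,2]>0.02)&(p['z_map']>0)
    np.save(f'stand_{n}.npy',C[m])
    Q=C[m]
    # board plane ransac
    rng=np.random.default_rng(0);best=0
    for i in range(800):
        a=Q[rng.choice(len(Q),3,False)]; nn=np.cross(a[1]-a[0],a[2]-a[0]); L=np.linalg.norm(nn)
        if L<1e-6: continue
        nn/=L; nn*=np.sign(nn[2])
        if not(0.7<nn[2]<0.9): continue
        d=(Q-a[0])@nn; k=(abs(d)<0.003).sum()
        if k>best: best=k;bn=nn;b0=a[0]
    k=abs((Q-b0)@bn)<0.004; c=Q[k].mean(0); u,s,vt=np.linalg.svd(Q[k]-c); nn=vt[2]*np.sign(vt[2][2])
    print('plane',np.round(nn,3),'tilt',np.degrees(np.arccos(nn[2])),'yaw',np.degrees(np.arctan2(nn[1],nn[0])),best,len(Q))
    yv=np.cross(nn,[0,0,1.]);yv/=np.linalg.norm(yv); 
    if yv[1]<0: yv=-yv
    xv=np.cross(yv,nn)
    B=np.stack([xv,yv,nn]); q=(Q-c)@B.T
    b=q[abs(q[:,2])<0.004]; r=cv2.minAreaRect((b[:,:2]*1000).astype(np.float32)); print('board',r, 'c world',c+np.array([r[0][0],r[0][1],0])/1000@B)
    t=q[(q[:,2]>0.05)&(q[:,2]<0.1)]
    lab=[(sx,sy) for sx in(-.05,.05) for sy in(.055,-.055)]
    off=np.array(r[0])/1000
    for l in lab:
        w=t[np.hypot(t[:,0]-l[0]-off[0],t[:,1]-l[1]-off[1])<0.04]; 
        if len(w): 
            w2=w[w[:,2]>0.07]; print(l,'n',len(w),'max',w[:,2].max(),'mean',w[:,:2].mean(0)-off, 'top',rect(w2) if len(w2)>3 else '')
E
```

```text
scene
red (array([0.4343, 0.2945]), array([137.5,  66.4]), 13.5, 0.0473, 567)
green (array([0.4801, 0.4278]), array([56.9, 88.4]), 87.6, 0.0414, 364)
yel (array([0.4281, 0.1639]), array([55.8, 58.9]), 25.2, 0.0363, 161)
cup (array([ 0.4526, -0.4015]), array([53.8, 53.4]), 63.9, 0.0926, 120)
cup (array([ 0.5518, -0.3976]), array([55.6, 52.5]), 60.6, 0.0928, 133)
cup (array([ 0.4531, -0.2997]), array([57.8, 50.7]), 59.9, 0.0935, 122)
cup (array([ 0.5499, -0.3023]), array([56.5, 56. ]), 28.6, 0.0934, 142)
slate (array([0.6033, 0.3099]), array([162.6, 188.9]), 78.1, 0.0071, 1241)
plane [-0.577  0.111  0.809] tilt 36.000426845228525 yaw 169.09017317994753 1472 3609
board ((-34.71484375, -16.307769775390625), (254.8523406982422, 249.2474822998047), 89.97476196289062) c world [ 0.63486886 -0.03834902  0.10596193]
(-0.05, 0.055) n 91 max 0.09159726118740076 mean [-0.02513357  0.05966824] top (array([-0.0642,  0.0412]), array([22.2, 24.3]), 29.7, 0.0825, 51)
(-0.05, -0.055) n 90 max 0.09315997247599006 mean [-0.02605823 -0.05043703] top (array([-0.0624, -0.0677]), array([18.6, 25.2]), 33.2, 0
[... 1000 characters left out ...]
888671875), (255.65953063964844, 245.18743896484375), 89.81778717041016) c world [ 0.63408501 -0.04088508  0.10415394]
(-0.05, 0.055) n 119 max 0.09479600546566697 mean [-0.02836739  0.04823528] top (array([-0.0494,  0.0696]), array([23.4, 22.2]), 64.7, 0.0849, 78)
(-0.05, -0.055) n 131 max 0.0935731876883763 mean [-0.02835575 -0.06147109] top (array([-0.05  , -0.0406]), array([25.3, 21.5]), 25.1, 0.0855, 90)
(0.05, 0.055) n 120 max 0.09242619631983137 mean [0.07056116 0.04787425] top (array([0.0503, 0.0687]), array([24.3, 19.9]), 27.0, 0.0851, 79)
(0.05, -0.055) n 138 max 0.09384646522509774 mean [ 0.07053573 -0.06139041] top (array([ 0.0496, -0.0388]), array([23.5, 23. ]), 59.0, 0.086, 94)
```

```bash
cat > go.py <<'E'
from h import *
import sys
n=np.array([-.577,.111,.809]);n/=np.linalg.norm(n); xp=np.array([.809*.982,-.809*.19,.588]); yp=np.array([.19,.982,0])
xp=np.cross(yp/np.linalg.norm(yp),n)
C=np.array([.595,-.032,.190]); PEG=[C-.05*xp+.055*yp,C-.05*xp-.055*yp,C+.05*xp+.055*yp,C+.05*xp-.055*yp]
def down(az):
    a=np.radians(az); y=np.array([np.cos(a),np.sin(a),0]); z=np.array([0,0,-1.]); return np.stack([np.cross(y,z),y,z],1)
def pegR():
    y=yp/np.linalg.norm(yp); z=-n; return np.stack([np.cross(y,z),y,z],1)
def plan(p,Rt):
    s=readout.state(); R0=Rq(s['tcp_rot']).as_matrix()
    d=R0.T@(np.array(p)-s['ee_pos'])*1000; a=R.from_matrix(R0.T@Rt).as_rotvec(degrees=True)
    print('t',round(s['time_s'],2),'pos',np.round(s['ee_pos'],4),'q',np.round(s['q'],2),'gap',round(s['finger_gap'],4),'F',np.round(s['ft_force'],1))
    print('ANG',np.round(a,1).tolist(),'OFF',np.round(d,1).tolist())
if __name__=='__main__':
    A=sys.argv[1:]
    if A[0]=='peg': plan(PEG[int(A[1])]+float(A[2])*1e-3*n+ (float(A[3])*1e-3*xp if len(A)>3 else 0),pegR())
    else: plan([float(v) for v in A[:3]],down(float(A[3])))
E
python3 go.py .5485 -.3055 .25 45; python3 -c "
from go import *
print(np.round(PEG,4))"
```

```text
t 1.75 pos [0.188  0.5169 0.2528] q [ 1.01  0.38  1.3   0.    1.46 -0.22] gap 0.0881 F [-0.6  0.1  0.5]
ANG [0.0, -0.0, 25.0] OFF [-619.9, -649.6, 2.7]
[[ 0.5657  0.0297  0.1606]
 [ 0.5448 -0.0783  0.1606]
 [ 0.6452  0.0143  0.2194]
 [ 0.6243 -0.0937  0.2194]]
```

```bash
python3 -m inch '[{"angular":[0,0,12],"offset":[-200,-210,-40],"hand":76},{"angular":[0,0,12],"offset":[-200,-210,-40],"hand":76},{"angular":[0,0,12],"offset":[-200,-210,-40],"hand":76},{"angular":[0,0,12],"offset":[-200,-210,-40],"hand":76},{"angular":[0,0,12],"offset":[-200,-210,-40],"hand":76}]'; python3 go.py .5485 -.3055 .25 45
```

```text
time_s: 2.25
ee_pos: [0.2874, 0.2882, 0.2873]
tcp_rot: [0.0, 0.275, 0.961, 0.0]
ft_force: [1.5, -0.0, 0.0]
finger_gap: 0.0756
t 2.25 pos [0.2874 0.2882 0.2873] q [ 0.49  0.1   1.58 -0.    1.46 -0.52] gap 0.0756 F [ 1.5 -0.   0. ]
ANG [0.0, 0.0, 13.1] OFF [-535.7, -365.6, 37.4]
```

```bash
M='[{"angular":[0,0,13],"offset":[-536,-366,30],"hand":76},{"angular":[0,0,13],"offset":[-536,-366,30],"hand":76},{"angular":[0,0,13],"offset":[-536,-366,30],"hand":76},{"angular":[0,0,13],"offset":[-536,-366,30],"hand":76},{"angular":[0,0,13],"offset":[-536,-366,30],"hand":76}]'; echo; python3 -m inch '[{"angular":[0,0,13],"offset":[-536,-366,0],"hand":76},{"angular":[0,0,13],"offset":[-536,-366,0],"hand":76},{"angular":[0,0,13],"offset":[-536,-366,0],"hand":76},{"angular":[0,0,13],"offset":[-536,-366,0],"hand":76},{"angular":[0,0,13],"offset":[-536,-366,0],"hand":76}]'; python3 go.py .5485 -.3055 .25 45
```

```text
time_s: 2.75
ee_pos: [0.3879, 0.0589, 0.2872]
tcp_rot: [0.0, 0.383, 0.924, 0.0]
ft_force: [0.7, 0.6, 0.1]
finger_gap: 0.0758
t 2.75 pos [0.3879 0.0589 0.2872] q [-0.15  0.07  1.62  0.    1.45 -0.94] gap 0.0758 F [0.7 0.6 0.1]
ANG [0.0, 0.0, -0.0] OFF [-371.2, -144.2, 37.4]
```

```bash
python3 -m inch '[{"angular":[0,0,0],"offset":[-371,-144,37],"hand":76},{"angular":[0,0,0],"offset":[-371,-144,37],"hand":76},{"angular":[0,0,0],"offset":[-371,-144,37],"hand":76},{"angular":[0,0,0],"offset":[-371,-144,37],"hand":76},{"angular":[0,0,0],"offset":[-371,-144,37],"hand":76}]'; python3 go.py .5485 -.3055 .25 45
```

```text
time_s: 3.25
ee_pos: [0.4885, -0.1689, 0.2637]
tcp_rot: [0.0, 0.383, 0.924, 0.0]
ft_force: [0.5, 1.4, 1.1]
finger_gap: 0.0759
t 3.25 pos [ 0.4885 -0.1689  0.2637] q [-0.56  0.31  1.37  0.    1.46 -1.35] gap 0.0759 F [0.5 1.4 1.1]
ANG [0.0, 0.0, -0.0] OFF [-139.0, -54.2, 13.7]
```

```bash
python3 -m inch '[{"angular":[0,0,0],"offset":[-159,-62,15],"hand":76},{"angular":[0,0,0],"offset":[-159,-62,15],"hand":76},{"angular":[0,0,0],"offset":[-159,-62,15],"hand":76},{"angular":[0,0,0],"offset":[-159,-62,15],"hand":76},{"angular":[0,0,0],"offset":[-159,-62,15],"hand":76}]'; python3 go.py .5485 -.3055 .063 45
python3 - <<'E'
from h import *
p=optics.capture('wrist'); save(p,'w1')
print([(np.round(d['xyz'],4).tolist(),round(d['conf'],2)) for d in landmark_of(p,'cup0_mid')])
E
```

```text
time_s: 3.75
ee_pos: [0.5569, -0.3255, 0.247]
tcp_rot: [-0.001, 0.384, 0.923, 0.0]
ft_force: [-0.4, 0.3, -0.4]
finger_gap: 0.076
t 3.75 pos [ 0.5569 -0.3255  0.247 ] q [-0.71  0.56  1.01 -0.    1.57 -1.5 ] gap 0.076 F [-0.4  0.3 -0.4]
ANG [-0.0, -0.1, -0.1] OFF [19.8, 8.2, 184.0]
[([0.4506, -0.4037, 0.0464], 0.86)]
```

```bash
cat >> meas.py <<'E'
def wcloud(p):
    h,w=p['z_map'].shape; f=h/2/np.tan(np.radians(p['fov_y'])/2)
    u,v=np.meshgrid(np.arange(w),np.arange(h)); x=(u-p['cx'])/f;y=(v-p['cy'])/f; r=np.hypot(x,y)+1e-9
    t=np.tan(np.minimum(r,1.5))/r; z=p['z_map']
    P=np.stack([x*t*z,-y*t*z,-z],-1); return P@RM(p).T+np.array(p['origin'])
E
python3 - <<'E'
from meas import *
p=optics.capture('wrist'); C=wcloud(p); m=COL['blue'](hsv(p))&(C[...,2]>.085)&(C[...,2]<.1)
Q=C[m]
for x in [(0.45,-0.405),(0.547,-0.404),(0.45,-0.307),(0.547,-0.307)]:
    q=Q[np.hypot(Q[:,0]-x[0],Q[:,1]-x[1])<0.045]
    if len(q)>20: print(rect(q))
E
```

```text
(array([ 0.4498, -0.4043]), array([56.8, 56.4]), 60.2, 0.0923, 2107)
(array([ 0.5472, -0.3978]), array([52.7, 57.1]), 79.4, 0.0924, 1926)
(array([ 0.4489, -0.3026]), array([57. , 55.9]), 42.2, 0.0924, 2615)
(array([ 0.5474, -0.3052]), array([54.5, 57.3]), 45.9, 0.0924, 2571)
```

View pics/w1.png

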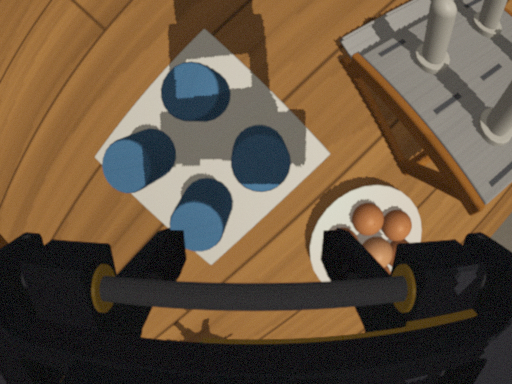

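```bash
python3 -m inch '[{"angular":[0,0,0],"offset":[21,8,60],"hand":78},{"angular":[0,0,0],"offset":[21,8,60],"hand":78},{"angular":[0,0,0],"offset":[21,8,110],"hand":78},{"angular":[0,0,0],"offset":[21,8,140],"hand":78},{"angular":[0,0,0],"offset":[21,8,140],"hand":78}]'; python3 go.py .5475 -.3053 .063 45
```

```text
time_s: 4.4
ee_pos: [0.546, -0.3, 0.1059]
tcp_rot: [-0.003, 0.382, 0.924, 0.001]
ft_force: [-1.2, 0.8, 0.1]
finger_gap: 0.0779
t 4.4 pos [ 0.546  -0.3     0.1059] q [-0.69  0.64  1.29  0.    1.22 -1.48] gap 0.0779 F [-1.2  0.8  0.1]
ANG [-0.0, -0.4, 0.1] OFF [-5.1, -2.7, 42.9]
```

```bash
python3 -m inch '[{"angular":[0,0,0],"offset":[-5,-3,20],"hand":78},{"angular":[0,0,0],"offset":[-5,-3,43],"hand":78},{"angular":[0,0,0],"offset":[-5,-3,43],"hand":78},{"angular":[0,0,0],"offset":[-5,-3,43],"hand":78},{"angular":[0,0,0],"offset":[-5,-3,43],"hand":50}]'; python3 go.py .5475 -.3053 .063 45;  python3 -m inch '[{"angular":[0,0,0],"offset":[0,0,0],"hand":40},{"angular":[0,0,0],"offset":[0,0,0],"hand":40},{"angular":[0,0,0],"offset":[0,0,0],"hand":40},{"angular":[0,0,0],"offset":[0,0,0],"hand":40},{"angular":[0,0,0],"offset":[0,0,0],"hand":40}]'; python3 go.py .5475 -.3053 .35 45
```

```text
time_s: 4.9
ee_pos: [0.5497, -0.3083, 0.0681]
tcp_rot: [0.002, 0.382, 0.924, -0.0]
ft_force: [0.1, -0.3, 0.8]
finger_gap: 0.072
t 4.9 pos [ 0.5497 -0.3083  0.0681] q [-0.7   0.69  1.31  0.    1.14 -1.48] gap 0.072 F [ 0.1 -0.3  0.8]
ANG [0.0, 0.2, 0.0] OFF [3.7, 0.6, 5.1]
time_s: 5.4
ee_pos: [0.5496, -0.3083, 0.0676]
tcp_rot: [0.001, 0.382, 0.924, -0.0]
ft_force: [-1.5, 2.1, 7.6]
finger_gap: 0.0643
t 5.4 pos [ 0.5496 -0.3083  0.0676] q [-0.7   0.69  1.31  0.    1.14 -1.48] gap 0.0643 F [-1.5  2.1  7.6]
ANG [0.0, 0.2, 0.0] OFF [2.8, 0.8, -282.4]
```

```bash
python3 -m inch '[{"angular":[0,0,0],"offset":[0,0,0],"hand":40},{"angular":[0,0,0],"offset":[0,0,0],"hand":40},{"angular":[0,0,0],"offset":[0,0,-8],"hand":40},{"angular":[0,0,0],"offset":[0,0,-20],"hand":40},{"angular":[0,0,0],"offset":[0,0,-20],"hand":40}]'; python3 go.py .5475 -.3053 .35 45
```

```text
time_s: 5.9
ee_pos: [0.5496, -0.3087, 0.0879]
tcp_rot: [0.002, 0.383, 0.924, -0.001]
ft_force: [0.7, -0.7, -1.3]
finger_gap: 0.0639
t 5.9 pos [ 0.5496 -0.3087  0.0879] q [-0.7   0.67  1.29 -0.    1.18 -1.48] gap 0.0639 F [ 0.7 -0.7 -1.3]
ANG [0.0, 0.2, 0.0] OFF [3.0, 1.0, -262.1]
```

Run:
```python
from meas import *
p=optics.capture('side'); C=cloud(p)
cv2.imwrite('pics/s2.png',cv2.resize(cv2.cvtColor(p['img'][220:384,230:430],cv2.COLOR_RGB2BGR),None,fx=4,fy=3.6,interpolation=cv2.INTER_CUBIC))
m=COL['blue'](hsv(p))&(np.hypot(C[...,0]-.5485,C[...,1]+.307)<.05); Q=C[m]; print(Q[:,2].max(),Q[:,2].min(),len(Q))
```

```text
Traceback (most recent call last):
ValueError: zero-size array to reduction operation maximum which has no identity
```

View pics/s2.png

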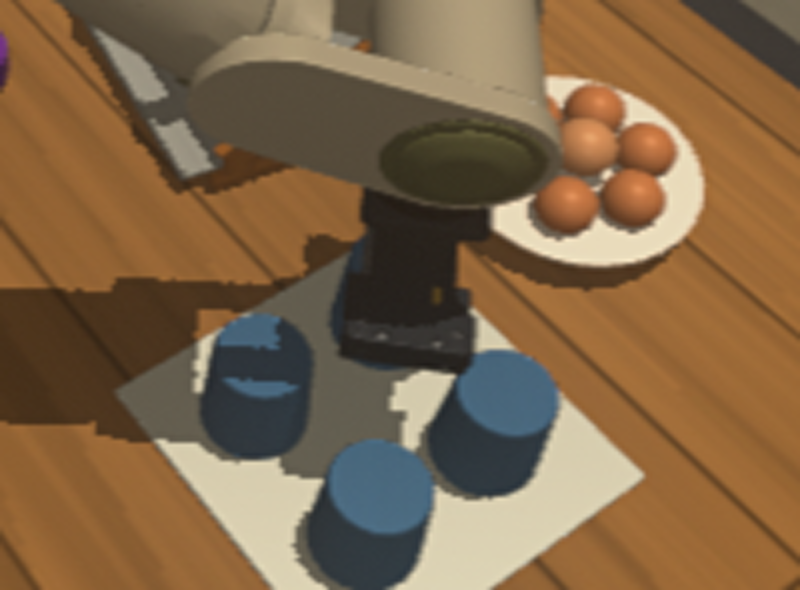

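```bash
python3 -m inch '[{"angular":[0,0,0],"offset":[3,1,-50],"hand":40},{"angular":[0,0,0],"offset":[3,1,-100],"hand":40},{"angular":[0,0,0],"offset":[3,1,-150],"hand":40},{"angular":[0,0,0],"offset":[3,1,-200],"hand":40},{"angular":[0,0,0],"offset":[3,1,-240],"hand":40}]'; python3 go.py peg 3 120
python3 - <<'E'
from meas import *
for n in ['side','scene','wrist']:
    p=optics.capture(n); save(p,n+'3')
E
```

```text
time_s: 6.45
ee_pos: [0.5473, -0.3051, 0.3288]
tcp_rot: [0.001, 0.383, 0.924, -0.0]
ft_force: [0.5, -0.3, -1.7]
finger_gap: 0.0633
t 6.45 pos [ 0.5473 -0.3051  0.3288] q [-0.7   0.49  0.91 -0.    1.75 -1.48] gap 0.0633 F [ 0.5 -0.3 -1.7]
ANG [-10.7, -34.8, -32.9] OFF [153.4, 164.4, 12.0]
```

View pics/side3.png

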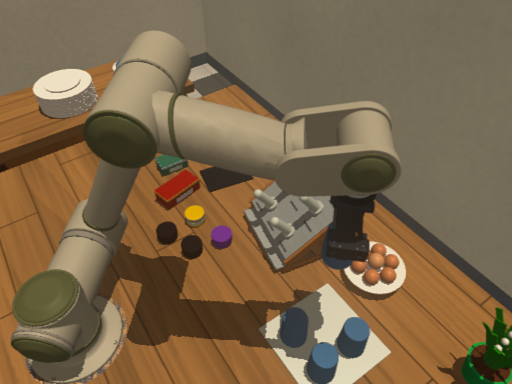

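View pics/wrist3.png

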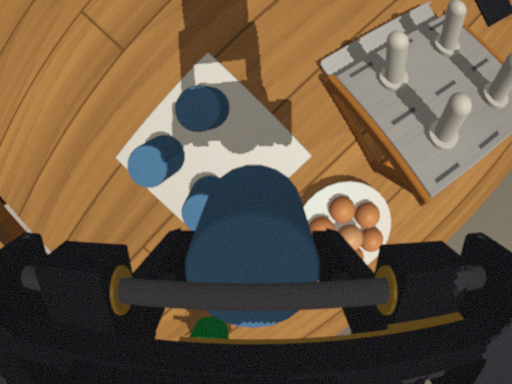

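```bash
cat >> meas.py <<'E'
def cupfit():
    from scipy.optimize import least_squares
    p=optics.capture('wrist'); C=wcloud(p); s=readout.state(); R0=Rq(s['tcp_rot']).as_matrix()
    T=(C-s['ee_pos'])@R0
    m=COL['blue'](hsv(p))&(np.abs(T[...,0])<.06)&(np.abs(T[...,1])<.05)&(T[...,2]>-.08)&(T[...,2]<.1)&(p['z_map']>0)
    m=cv2.erode(m.astype(np.uint8),np.ones((5,5)))>0
    Q=T[m]; print('n',len(Q),'z',np.round(np.percentile(Q[:,2],[0,2,50,98,100]),4),'gap',round(s['finger_gap'],4))
    top=Q[Q[:,2]<np.percentile(Q[:,2],1)+.004]
    print('top-ish',np.round(top.mean(0),4))
    # cone: base centre b, direction d; radius 28.5+0.0625*t
    def f(x):
        b=np.array([x[0],x[1],0]); d=np.array([x[2],x[3],1.]);L=np.linalg.norm(d);d/=L
        v=Q-b; t=v@d; r=np.linalg.norm(v-np.outer(t,d),axis=1)
        return r-(.0285+.0625*(t-x[4]))
    r=least_squares(f,[0,0,0,0,-.03],loss='soft_l1',f_scale=.001)
    x=r.x; print('axis at tcp xy',np.round(x[:2]*1000,1),'tilt deg about: dx/dz',np.round(np.degrees(x[2:4]),1),'base z',round(x[4]*1000,1),'rms',np.sqrt(np.mean(r.fun**2))*1000)
E
python3 - <<'E'
from meas import *
cupfit()
E
```

```text
n 10120 z [-0.0285 -0.0272 -0.0257  0.0383  0.0495] gap 0.064
top-ish [ 0.014   0.0006 -0.026 ]
axis at tcp xy [8.  0.3] tilt deg about: dx/dz [7.8 0.2] base z 77.3 rms 6.430326364290109
```

```bash
python3 - <<'E'
s=open('meas.py').read()
s=s.replace("    top=Q[Q","    zb=np.percentile(Q[:,2],20); top=Q[abs(Q[:,2]-zb)<.004]; A=np.c_[top[:,:2],np.ones(len(top))]; c=np.linalg.lstsq(A,top[:,2],rcond=None)[0]; print('base plane',np.round(c,4))\n    Q=Q[Q[:,2]>zb+.006]; ntop=Q[Q",1).replace("np.round(top.mean(0),4)","rect(top)")
s=s.replace("t-x[4]","t-zb").replace("[0,0,0,0,-.03]","[0,0,0,0]").replace("'base z',round(x[4]*1000,1)","'base z',round(zb*1000,1)")
open('meas.py','w').write(s)
E
python3 - <<'E'
from meas import *
cupfit()
E
```

```text
n 9743 z [-0.0271 -0.026  -0.0244  0.035   0.0498] gap 0.064
base plane [ 0.0287 -0.013  -0.0251]
top-ish (array([ 0.0066, -0.0017]), array([55.5, 52.9]), 29.7, -0.0248, 6959)
axis at tcp xy [4.1 0.1] tilt deg about: dx/dz [-1.9  0.8] base z -25.2 rms 0.2057759307495065
```

```bash
python3 go.py peg 3 120 3; python3 -m inch '[{"angular":[-11,-35,-33],"offset":[110,164,-40],"hand":40},{"angular":[-11,-35,-33],"offset":[110,164,-40],"hand":40},{"angular":[-11,-35,-33],"offset":[110,164,-40],"hand":40},{"angular":[-11,-35,-33],"offset":[110,164,-40],"hand":40},{"angular":[-11,-35,-33],"offset":[110,164,-40],"hand":40}]';  python3 go.py peg 3 120 3
```

```text
t 6.7 pos [ 0.5472 -0.3051  0.324 ] q [-0.7   0.49  0.91 -0.    1.74 -1.48] gap 0.064 F [ 0.2 -0.7 -3. ]
ANG [-10.7, -35.1, -32.9] OFF [151.4, 165.8, 6.2]
time_s: 7.2
ee_pos: [0.5858, -0.1061, 0.3655]
tcp_rot: [0.273, 0.125, 0.954, -0.023]
ft_force: [0.2, -1.6, -1.2]
finger_gap: 0.0638
t 7.2 pos [ 0.5858 -0.1061  0.3655] q [-0.42  0.19  1.35  0.13  1.06 -1.76] gap 0.0638 F [ 0.2 -1.6 -1.2]
ANG [-0.8, -4.2, -3.8] OFF [53.9, 16.1, 22.7]
```

```bash
python3 -m inch '[{"angular":[-1,-4,-4],"offset":[54,16,10],"hand":40},{"angular":[-1,-4,-4],"offset":[54,16,22],"hand":40},{"angular":[-1,-4,-4],"offset":[54,16,22],"hand":40},{"angular":[-1,-4,-4],"offset":[54,16,22],"hand":40},{"angular":[-1,-4,-4],"offset":[54,16,22],"hand":40}]';  python3 go.py peg 3 60 3
python3 - <<'E'
from meas import *
for n in ['side','wrist','scene']:
    p=optics.capture(n); save(p,n+'4')
E
```

```text
time_s: 7.7
ee_pos: [0.5582, -0.0869, 0.3207]
tcp_rot: [0.306, 0.093, 0.947, -0.03]
ft_force: [-1.1, -1.1, -1.1]
finger_gap: 0.0633
t 7.7 pos [ 0.5582 -0.0869  0.3207] q [-0.42  0.14  1.56  0.18  0.83 -1.87] gap 0.0633 F [-1.1 -1.1 -1.1]
ANG [-0.2, -0.2, -0.2] OFF [2.9, 6.1, 60.8]
```

View pics/wrist4.png

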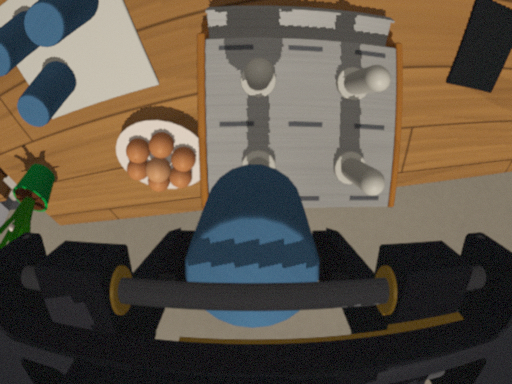

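View pics/scene4.png

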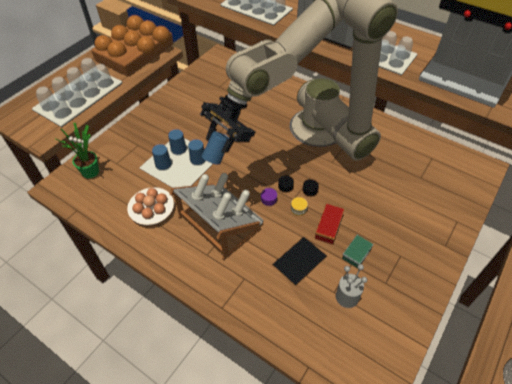

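```bash
python3 -m inch '[{"angular":[0,0,0],"offset":[3,6,0],"hand":40},{"angular":[0,0,0],"offset":[3,6,20],"hand":40},{"angular":[0,0,0],"offset":[3,6,40],"hand":40},{"angular":[0,0,0],"offset":[3,6,60],"hand":40},{"angular":[0,0,0],"offset":[3,6,80],"hand":40}]';  python3 go.py peg 3 -19 3
```

```text
time_s: 8.35
ee_pos: [0.6019, -0.0884, 0.2519]
tcp_rot: [0.305, 0.093, 0.947, -0.03]
ft_force: [0.5, 0.4, -1.2]
finger_gap: 0.0636
t 8.35 pos [ 0.6019 -0.0884  0.2519] q [-0.38  0.29  1.58  0.18  0.67 -1.86] gap 0.0636 F [ 0.5  0.4 -1.2]
ANG [-0.1, -0.3, -0.2] OFF [-2.8, -0.8, 58.8]
```

```bash
python3 -m inch '[{"angular":[0,0,0],"offset":[-2,-1,20],"hand":40},{"angular":[0,0,0],"offset":[-2,-1,40],"hand":40},{"angular":[0,0,0],"offset":[-2,-1,50],"hand":40},{"angular":[0,0,0],"offset":[-2,-1,54],"hand":40},{"angular":[0,0,0],"offset":[-2,-1,54],"hand":40}]';  python3 go.py peg 3 -19 3
```

```text
time_s: 8.85
ee_pos: [0.6336, -0.0959, 0.2097]
tcp_rot: [0.304, 0.093, 0.948, -0.03]
ft_force: [0.2, 0.2, -1.0]
finger_gap: 0.0639
t 8.85 pos [ 0.6336 -0.0959  0.2097] q [-0.37  0.39  1.57  0.19  0.58 -1.87] gap 0.0639 F [ 0.2  0.2 -1. ]
ANG [-0.1, -0.4, -0.2] OFF [-1.0, 0.4, 5.5]
```

```bash
python3 -m inch '[{"angular":[0,0,0],"offset":[-1,0,2],"hand":40},{"angular":[0,0,0],"offset":[-1,0,4],"hand":40},{"angular":[0,0,0],"offset":[-1,0,5],"hand":40},{"angular":[0,0,0],"offset":[-1,0,5],"hand":40},{"angular":[0,0,0],"offset":[-1,0,5],"hand":40}]';  python3 go.py peg 3 -19 3
```

```text
time_s: 9.35
ee_pos: [0.6372, -0.0967, 0.2063]
tcp_rot: [0.305, 0.093, 0.947, -0.03]
ft_force: [0.1, -0.4, -0.6]
finger_gap: 0.0638
t 9.35 pos [ 0.6372 -0.0967  0.2063] q [-0.37  0.4   1.56  0.19  0.58 -1.87] gap 0.0638 F [ 0.1 -0.4 -0.6]
ANG [-0.1, -0.4, -0.2] OFF [0.1, 0.6, 0.6]
```

```bash
python3 -m inch '[{"angular":[0,0,0],"offset":[0,0,1],"hand":40},{"angular":[0,0,0],"offset":[0,0,2],"hand":40},{"angular":[0,0,0],"offset":[0,0,2],"hand":40},{"angular":[0,0,0],"offset":[0,0,3],"hand":40},{"angular":[0,0,0],"offset":[0,0,3],"hand":40}]';  python3 go.py peg 3 -19 3
```

```text
time_s: 9.85
ee_pos: [0.6382, -0.097, 0.206]
tcp_rot: [0.305, 0.093, 0.947, -0.03]
ft_force: [-19.6, 1.9, 17.4]
finger_gap: 0.0639
t 9.85 pos [ 0.6382 -0.097   0.206 ] q [-0.37  0.4   1.56  0.19  0.58 -1.87] gap 0.0639 F [-19.6   1.9  17.4]
ANG [-0.2, -0.3, -0.2] OFF [0.7, 0.6, -0.2]
```

Contact (26 N). Open to release, then back off.

```bash
python3 -m inch '[{"angular":[0,0,0],"offset":[0,0,-2],"hand":64},{"angular":[0,0,0],"offset":[0,0,-2],"hand":76},{"angular":[0,0,0],"offset":[0,0,-2],"hand":76},{"angular":[0,0,0],"offset":[0,0,-10],"hand":76},{"angular":[0,0,0],"offset":[0,0,-40],"hand":76}]';  python3 -m inch '[{"angular":[0,0,0],"offset":[0,0,-40],"hand":76},{"angular":[0,0,0],"offset":[0,0,-80],"hand":76},{"angular":[0,0,0],"offset":[0,0,-90],"hand":76},{"angular":[0,0,0],"offset":[0,0,-90],"hand":76},{"angular":[0,0,0],"offset":[0,0,-90],"hand":76}]'
python3 - <<'E'
from meas import *
for n in ['side','wrist']:
    p=optics.capture(n); save(p,n+'5')
E
python3 go.py .5475 -.399 .25 45
```

```text
time_s: 10.35
ee_pos: [0.6158, -0.0926, 0.2344]
tcp_rot: [0.303, 0.093, 0.948, -0.029]
ft_force: [-0.1, -0.1, 0.7]
finger_gap: 0.0761
time_s: 10.85
ee_pos: [0.5648, -0.0825, 0.3082]
tcp_rot: [0.304, 0.093, 0.948, -0.029]
ft_force: [0.2, 0.7, -0.5]
finger_gap: 0.0763
t 10.95 pos [ 0.5649 -0.0826  0.3076] q [-0.4   0.17  1.57  0.17  0.8  -1.86] gap 0.0763 F [ 0.  -0.4 -0.3]
ANG [10.5, 34.4, 32.7] OFF [-3.0, -313.9, 72.4]
```

View pics/wrist5.png

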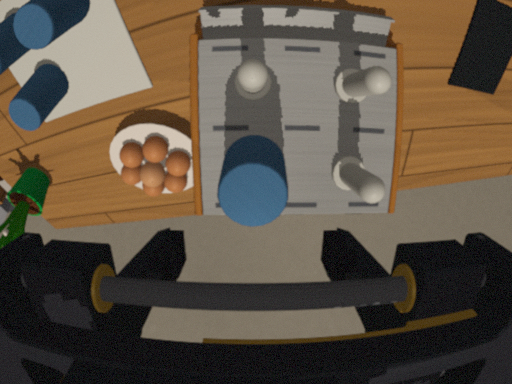

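```bash
cat > hang.py <<'E'
from meas import *
from go import PEG,n,xp,yp
def hang(cam='wrist'):
    p=optics.capture(cam); C=wcloud(p) if cam=='wrist' else cloud(p); B=np.stack([xp,yp/np.linalg.norm(yp),n])
    m=COL['blue'](hsv(p))&(p['z_map']>0)
    for i in range(4):
        q=(C[m]-PEG[i])@B.T; q=q[(np.hypot(q[:,0],q[:,1])<.05)&(abs(q[:,2])<.1)]
        if len(q)<40: print(i,'none');continue
        t=q[q[:,2]>np.percentile(q[:,2],97)-.012]
        A=np.c_[t[:,:2],np.ones(len(t))]
        for _ in range(4):
            c=np.linalg.lstsq(A,t[:,2],rcond=None)[0]; k=abs(A@c-t[:,2])<.0025; t=t[k];A=A[k]
        r=cv2.minAreaRect((t[:,:2]*1000).astype(np.float32))
        print(cam,i,'base face centre',np.round(r[0],1),np.round(r[1],1),'z',round(t[:,2].mean()*1000,1),'tilt deg',np.round(np.degrees(c[:2]),1),len(t))
if __name__=='__main__':
    import sys
    for c in sys.argv[1:]: hang(c)
E
python3 hang.py wrist side
```

```text
0 none
1 none
2 none
wrist 3 base face centre [-1.5 -0.5] [56.6 57.1] z 5.6 tilt deg [-6.4  0.8] 3480
0 none
1 none
2 none
side 3 base face centre [ 2.7 -4.7] [52.1 51.4] z 4.6 tilt deg [-7.2  0.5] 260
```

```bash
python3 -m inch '[{"angular":[10,34,33],"offset":[-3,-100,0],"hand":76},{"angular":[10,34,33],"offset":[-3,-314,40],"hand":76},{"angular":[10,34,33],"offset":[-3,-314,72],"hand":76},{"angular":[10,34,33],"offset":[-3,-314,72],"hand":76},{"angular":[10,34,33],"offset":[-3,-314,72],"hand":76}]';python3 go.py .5475 -.399 .25 45
```

```text
time_s: 11.55
ee_pos: [0.5483, -0.3289, 0.2687]
tcp_rot: [0.038, 0.356, 0.934, 0.001]
ft_force: [0.9, -0.4, 0.8]
finger_gap: 0.0762
t 11.55 pos [ 0.5483 -0.3289  0.2687] q [-0.74  0.5   1.05  0.03  1.52 -1.58] gap 0.0762 F [ 0.9 -0.4  0.8]
ANG [1.8, 3.9, 3.3] OFF [-44.6, -53.4, 20.3]
```

```bash
python3 -m inch '[{"angular":[2,4,3],"offset":[-44,-53,50],"hand":78},{"angular":[2,4,3],"offset":[-45,-53,90],"hand":78},{"angular":[2,4,3],"offset":[-45,-53,120],"hand":78},{"angular":[2,4,3],"offset":[-45,-53,140],"hand":78},{"angular":[2,4,3],"offset":[-45,-53,140],"hand":78}]';python3 go.py .5475 -.399 .067 45
```

```text
time_s: 12.05
ee_pos: [0.5566, -0.3997, 0.1269]
tcp_rot: [-0.003, 0.379, 0.926, -0.001]
ft_force: [0.6, 0.0, 0.7]
finger_gap: 0.0779
t 12.05 pos [ 0.5566 -0.3997  0.1269] q [-0.79  0.72  1.06 -0.    1.37 -1.59] gap 0.0779 F [0.6 0.  0.7]
ANG [-0.2, -0.3, 0.5] OFF [6.7, -5.7, 59.9]
```

```bash
python3 -m inch '[{"angular":[0,0,0],"offset":[6,-5,10],"hand":78},{"angular":[0,0,0],"offset":[6,-5,35],"hand":78},{"angular":[0,0,0],"offset":[6,-5,60],"hand":78},{"angular":[0,0,0],"offset":[6,-5,60],"hand":78},{"angular":[0,0,0],"offset":[6,-5,60],"hand":78}]';python3 go.py .5475 -.399 .067 45;python3 -m inch '[{"angular":[0,0,0],"offset":[0,0,0],"hand":40},{"angular":[0,0,0],"offset":[0,0,0],"hand":40},{"angular":[0,0,0],"offset":[0,0,0],"hand":40},{"angular":[0,0,0],"offset":[0,0,0],"hand":40},{"angular":[0,0,0],"offset":[0,0,0],"hand":40}]';python3 go.py .5475 -.399 .067 45
```

```text
time_s: 12.55
ee_pos: [0.5504, -0.4002, 0.0733]
tcp_rot: [0.002, 0.378, 0.926, -0.003]
ft_force: [0.1, -0.9, -0.1]
finger_gap: 0.078
t 12.55 pos [ 0.5504 -0.4002  0.0733] q [-0.8   0.76  1.14 -0.    1.24 -1.59] gap 0.078 F [ 0.1 -0.9 -0.1]
ANG [-0.2, 0.3, 0.5] OFF [3.0, -1.1, 6.3]
time_s: 13.05
ee_pos: [0.5503, -0.4006, 0.0738]
tcp_rot: [0.003, 0.378, 0.926, -0.003]
ft_force: [-0.6, -0.3, 6.5]
finger_gap: 0.0652
t 13.05 pos [ 0.5503 -0.4006  0.0738] q [-0.8   0.76  1.14 -0.    1.24 -1.6 ] gap 0.0652 F [-0.6 -0.3  6.5]
ANG [-0.2, 0.4, 0.5] OFF [3.2, -0.8, 6.7]
```

```bash
python3 -m inch '[{"angular":[0,0,0],"offset":[0,0,0],"hand":40},{"angular":[0,0,0],"offset":[0,0,-30],"hand":40},{"angular":[0,0,0],"offset":[0,0,-80],"hand":40},{"angular":[0,0,0],"offset":[0,0,-130],"hand":40},{"angular":[0,0,0],"offset":[0,0,-180],"hand":40}]'
python3 - <<'E'
from meas import *
cupfit()
E
python3 go.py peg 2 120 3
```

```text
time_s: 13.55
ee_pos: [0.5494, -0.3986, 0.2542]
tcp_rot: [0.001, 0.378, 0.926, -0.002]
ft_force: [1.7, -0.9, -2.1]
finger_gap: 0.0653
n 8889 z [-0.0114 -0.0103 -0.0087  0.056   0.0676] gap 0.0652
base plane [-0.0037 -0.0065 -0.0089]
top-ish (array([ 0.0055, -0.0015]), array([55.9, 52.6]), 29.4, -0.0091, 6453)
axis at tcp xy [3.5 0.3] tilt deg about: dx/dz [0.4 0.4] base z -9.4 rms 0.21339922462106717
t 13.6 pos [ 0.5508 -0.3998  0.264 ] q [-0.8   0.61  0.87 -0.    1.64 -1.6 ] gap 0.0652 F [-0.4 -0.2  5.6]
ANG [-11.0, -34.0, -32.2] OFF [278.3, 323.8, -60.4]
```

```bash
python3 -m inch '[{"angular":[0,0,0],"offset":[50,50,-130],"hand":40},{"angular":[-11,-34,-32],"offset":[200,240,-130],"hand":40},{"angular":[-11,-34,-32],"offset":[200,240,-130],"hand":40},{"angular":[-11,-34,-32],"offset":[230,324,-130],"hand":40},{"angular":[-11,-34,-32],"offset":[230,324,-130],"hand":40}]'; python3 go.py peg 2 140 3
```

```text
time_s: 14.1
ee_pos: [0.5768, -0.1809, 0.3447]
tcp_rot: [0.223, 0.177, 0.959, -0.019]
ft_force: [0.8, 0.1, -0.7]
finger_gap: 0.0656
t 14.1 pos [ 0.5768 -0.1809  0.3447] q [-0.55  0.25  1.29  0.13  1.17 -1.78] gap 0.0656 F [ 0.8  0.1 -0.7]
ANG [-2.8, -10.0, -9.3] OFF [82.2, 193.2, -19.3]
```

```bash
python3 -m inch '[{"angular":[-3,-10,-9],"offset":[82,193,-30],"hand":40},{"angular":[-3,-10,-9],"offset":[82,193,-30],"hand":40},{"angular":[-3,-10,-9],"offset":[82,193,-30],"hand":40},{"angular":[-3,-10,-9],"offset":[82,193,-25],"hand":40},{"angular":[-3,-10,-9],"offset":[82,193,-20],"hand":40}]'; python3 go.py peg 2 70 3
```

```text
time_s: 14.6
ee_pos: [0.5665, 0.0316, 0.3352]
tcp_rot: [0.306, 0.093, 0.947, -0.025]
ft_force: [0.1, -1.5, -0.9]
finger_gap: 0.0654
t 14.6 pos [0.5665 0.0316 0.3352] q [-0.14  0.15  1.52 -0.03  0.86 -1.51] gap 0.0654 F [ 0.1 -1.5 -0.9]
ANG [0.3, -0.2, -0.3] OFF [-0.5, -2.5, 71.0]
```

```bash
python3 -m inch '[{"angular":[0,0,0],"offset":[0,-2,20],"hand":40},{"angular":[0,0,0],"offset":[0,-2,50],"hand":40},{"angular":[0,0,0],"offset":[0,-2,80],"hand":40},{"angular":[0,0,0],"offset":[0,-2,110],"hand":40},{"angular":[0,0,0],"offset":[0,-2,130],"hand":40}]'; python3 go.py peg 2 -13 3
```

```text
time_s: 15.1
ee_pos: [0.642, 0.011, 0.2269]
tcp_rot: [0.304, 0.095, 0.948, -0.026]
ft_force: [0.0, -0.2, -1.3]
finger_gap: 0.0651
t 15.1 pos [0.642  0.011  0.2269] q [-0.16  0.37  1.53 -0.02  0.62 -1.52] gap 0.0651 F [ 0.  -0.2 -1.3]
ANG [0.1, -0.4, -0.5] OFF [-0.7, 3.8, 20.5]
```

```bash
python3 -m inch '[{"angular":[0,0,0],"offset":[0,3,8],"hand":40},{"angular":[0,0,0],"offset":[0,3,15],"hand":40},{"angular":[0,0,0],"offset":[0,3,18],"hand":40},{"angular":[0,0,0],"offset":[0,3,20],"hand":40},{"angular":[0,0,0],"offset":[0,3,20],"hand":40}]'; python3 go.py peg 2 -13 3
```

```text
time_s: 15.6
ee_pos: [0.6538, 0.0119, 0.2133]
tcp_rot: [0.306, 0.095, 0.947, -0.026]
ft_force: [0.4, 0.1, -1.4]
finger_gap: 0.0656
t 15.6 pos [0.6538 0.0119 0.2133] q [-0.16  0.41  1.52 -0.03  0.59 -1.51] gap 0.0656 F [ 0.4  0.1 -1.4]
ANG [0.1, -0.3, -0.5] OFF [0.7, 0.8, 2.8]
```

```bash
python3 -m inch '[{"angular":[0,0,0],"offset":[0,0,1],"hand":40},{"angular":[0,0,0],"offset":[0,0,2],"hand":40},{"angular":[0,0,0],"offset":[0,0,3],"hand":40},{"angular":[0,0,0],"offset":[0,0,4],"hand":40},{"angular":[0,0,0],"offset":[0,0,4],"hand":40}]'; python3 go.py peg 2 -13 3
```

```text
time_s: 16.1
ee_pos: [0.6559, 0.0115, 0.2103]
tcp_rot: [0.306, 0.095, 0.947, -0.027]
ft_force: [-7.4, 0.3, 5.4]
finger_gap: 0.0653
t 16.1 pos [0.6559 0.0115 0.2103] q [-0.16  0.41  1.52 -0.03  0.59 -1.51] gap 0.0653 F [-7.4  0.3  5.4]
ANG [0.1, -0.3, -0.5] OFF [0.6, 0.8, -0.8]
```

Contact. Release and back off.

```bash
python3 -m inch '[{"angular":[0,0,0],"offset":[0,0,0],"hand":64},{"angular":[0,0,0],"offset":[0,0,0],"hand":78},{"angular":[0,0,0],"offset":[0,0,0],"hand":78},{"angular":[0,0,0],"offset":[0,0,-10],"hand":78},{"angular":[0,0,0],"offset":[0,0,-40],"hand":78}]';  python3 -m inch '[{"angular":[0,0,0],"offset":[0,0,-40],"hand":78},{"angular":[0,0,0],"offset":[0,0,-80],"hand":78},{"angular":[0,0,0],"offset":[0,0,-110],"hand":78},{"angular":[0,0,0],"offset":[0,0,-110],"hand":78},{"angular":[0,0,0],"offset":[0,0,-110],"hand":78}]'; python3 hang.py wrist; python3 go.py .449 -.3028 .25 45
```

```text
time_s: 16.6
ee_pos: [0.6329, 0.0155, 0.2404]
tcp_rot: [0.303, 0.095, 0.948, -0.026]
ft_force: [0.1, -0.4, 0.8]
finger_gap: 0.0784
time_s: 17.1
ee_pos: [0.57, 0.0276, 0.3316]
tcp_rot: [0.306, 0.095, 0.947, -0.026]
ft_force: [1.5, -0.2, 0.6]
finger_gap: 0.0782
0 none
1 none
wrist 2 base face centre [ 1.6 -0.2] [56.6 56.2] z 5.3 tilt deg [-9.1 -0.5] 2732
wrist 3 base face centre [-1.4  0.8] [55.8 56.6] z 5.5 tilt deg [-6.5  0.3] 2274
t 17.15 pos [0.5702 0.0275 0.3304] q [-0.15  0.16  1.52 -0.03  0.85 -1.51] gap 0.0782 F [ 0.3 -0.6 -0.2]
ANG [10.9, 34.4, 32.5] OFF [89.4, -348.2, 31.7]
```

```bash
python3 -m inch '[{"angular":[11,34,33],"offset":[89,-348,0],"hand":78},{"angular":[11,34,33],"offset":[89,-348,0],"hand":78},{"angular":[11,34,33],"offset":[89,-348,0],"hand":78},{"angular":[11,34,33],"offset":[89,-348,0],"hand":78},{"angular":[11,34,33],"offset":[89,-348,30],"hand":78}]';python3 go.py .449 -.3028 .15 45
```

```text
time_s: 17.65
ee_pos: [0.4784, -0.202, 0.2852]
tcp_rot: [0.038, 0.358, 0.933, -0.003]
ft_force: [1.3, -0.6, -0.4]
finger_gap: 0.0775
t 17.65 pos [ 0.4784 -0.202   0.2852] q [-0.63  0.27  1.37  0.02  1.43 -1.48] gap 0.0775 F [ 1.3 -0.6 -0.4]
ANG [1.4, 4.1, 3.1] OFF [-35.6, -97.7, 136.0]
```

```bash
python3 -m inch '[{"angular":[1,4,3],"offset":[-36,-98,30],"hand":78},{"angular":[1,4,3],"offset":[-36,-98,60],"hand":78},{"angular":[1,4,3],"offset":[-36,-98,100],"hand":78},{"angular":[1,4,3],"offset":[-36,-98,136],"hand":78},{"angular":[1,4,3],"offset":[-36,-98,136],"hand":78}]';python3 go.py .449 -.3028 .067 45
```

```text
time_s: 18.15
ee_pos: [0.4488, -0.3009, 0.1446]
tcp_rot: [-0.001, 0.381, 0.925, 0.005]
ft_force: [-0.5, 0.1, -0.7]
finger_gap: 0.0776
t 18.15 pos [ 0.4488 -0.3009  0.1446] q [-0.81  0.47  1.49  0.01  1.19 -1.61] gap 0.0776 F [-0.5  0.1 -0.7]
ANG [0.5, -0.4, 0.2] OFF [-2.0, -1.8, 77.6]
```

```bash
python3 -m inch '[{"angular":[0,0,0],"offset":[-2,-2,30],"hand":78},{"angular":[0,0,0],"offset":[-2,-2,60],"hand":78},{"angular":[0,0,0],"offset":[-2,-2,80],"hand":78},{"angular":[0,0,0],"offset":[-2,-2,80],"hand":78},{"angular":[0,0,0],"offset":[-2,-2,80],"hand":78}]';python3 go.py .449 -.3028 .067 45; python3 -m inch '[{"angular":[0,0,0],"offset":[0,0,0],"hand":40},{"angular":[0,0,0],"offset":[0,0,0],"hand":40},{"angular":[0,0,0],"offset":[0,0,0],"hand":40},{"angular":[0,0,0],"offset":[0,0,0],"hand":40},{"angular":[0,0,0],"offset":[0,0,0],"hand":40}]'; python3 -m inch '[{"angular":[0,0,0],"offset":[0,0,0],"hand":40},{"angular":[0,0,0],"offset":[0,0,-30],"hand":40},{"angular":[0,0,0],"offset":[0,0,-80],"hand":40},{"angular":[0,0,0],"offset":[0,0,-130],"hand":40},{"angular":[0,0,0],"offset":[0,0,-130],"hand":40}]'
python3 - <<'E'
from meas import *
cupfit()
E
python3 go.py peg 1 140 3
```

```text
time_s: 18.65
ee_pos: [0.4524, -0.3049, 0.0722]
tcp_rot: [0.005, 0.38, 0.925, 0.002]
ft_force: [-0.0, -0.7, 0.2]
finger_gap: 0.0782
t 18.65 pos [ 0.4524 -0.3049  0.0722] q [-0.81  0.57  1.57  0.01  1.   -1.61] gap 0.0782 F [-0.  -0.7  0.2]
ANG [0.4, 0.5, 0.3] OFF [3.9, -0.9, 5.2]
time_s: 19.15
ee_pos: [0.4521, -0.3052, 0.0724]
tcp_rot: [0.006, 0.38, 0.925, 0.002]
ft_force: [-0.9, -0.5, 6.3]
finger_gap: 0.0638
time_s: 19.65
ee_pos: [0.4518, -0.3061, 0.2076]
tcp_rot: [0.01, 0.38, 0.925, -0.0]
ft_force: [1.0, -0.7, -0.9]
finger_gap: 0.0637
n 10062 z [-0.026  -0.0248 -0.0233  0.0394  0.0527] gap 0.0636
base plane [ 0.0182  0.0051 -0.0238]
top-ish (array([0.0067, 0.0017]), array([52.9, 54.6]), 50.9, -0.0237, 7034)
axis at tcp xy [3.6 0.7] tilt deg about: dx/dz [-0.6 -0.3] base z -24.0 rms 0.22059933712418275
t 19.7 pos [ 0.451  -0.3052  0.204 ] q [-0.82  0.41  1.41  0.01  1.32 -1.61] gap 0.0636 F [ 0.6 -0.7 -1.7]
ANG [-10.4, -34.1, -32.6] OFF [158.1, 183.5, -72.4]
```

```bash
python3 -m inch '[{"angular":[-10,-34,-33],"offset":[20,30,-50],"hand":40},{"angular":[-10,-34,-33],"offset":[60,80,-90],"hand":40},{"angular":[-10,-34,-33],"offset":[158,183,-90],"hand":40},{"angular":[-10,-34,-33],"offset":[158,183,-90],"hand":40},{"angular":[-10,-34,-33],"offset":[158,183,-90],"hand":40}]';python3 go.py peg 1 130 3
```

```text
time_s: 20.2
ee_pos: [0.4638, -0.0844, 0.2873]
tcp_rot: [0.272, 0.122, 0.954, -0.027]
ft_force: [0.9, -0.3, -1.4]
finger_gap: 0.0637
t 20.2 pos [ 0.4638 -0.0844  0.2873] q [-0.51  0.02  1.78  0.2   0.82 -1.93] gap 0.0637 F [ 0.9 -0.3 -1.4]
ANG [-1.1, -4.2, -3.3] OFF [7.9, 21.2, 18.8]
```

```bash
python3 -m inch '[{"angular":[-1,-4,-3],"offset":[8,21,10],"hand":40},{"angular":[-1,-4,-3],"offset":[8,21,20],"hand":40},{"angular":[-1,-4,-3],"offset":[8,21,30],"hand":40},{"angular":[-1,-4,-3],"offset":[8,21,40],"hand":40},{"angular":[-1,-4,-3],"offset":[8,21,50],"hand":40}]';python3 go.py peg 1 60 3
```

```text
time_s: 20.7
ee_pos: [0.4901, -0.0716, 0.2409]
tcp_rot: [0.304, 0.096, 0.947, -0.03]
ft_force: [-0.3, -0.8, -1.5]
finger_gap: 0.0635
t 20.7 pos [ 0.4901 -0.0716  0.2409] q [-0.46  0.1   1.87  0.28  0.58 -2.01] gap 0.0635 F [-0.3 -0.8 -1.5]
ANG [-0.3, -0.4, -0.5] OFF [-0.6, 3.9, 37.3]
```

```bash
python3 -m inch '[{"angular":[0,0,0],"offset":[0,4,20],"hand":40},{"angular":[0,0,0],"offset":[0,4,40],"hand":40},{"angular":[0,0,0],"offset":[0,4,60],"hand":40},{"angular":[0,0,0],"offset":[0,4,80],"hand":40},{"angular":[0,0,0],"offset":[0,4,92],"hand":40}]';python3 go.py peg 1 -14 3
```

```text
time_s: 21.2
ee_pos: [0.5434, -0.0779, 0.1653]
tcp_rot: [0.304, 0.095, 0.947, -0.03]
ft_force: [0.5, 0.3, -1.1]
finger_gap: 0.0637
t 21.2 pos [ 0.5434 -0.0779  0.1653] q [-0.41  0.31  1.86  0.34  0.38 -2.06] gap 0.0637 F [ 0.5  0.3 -1.1]
ANG [-0.2, -0.4, -0.5] OFF [-1.6, -0.1, 18.7]
```

```bash
python3 -m inch '[{"angular":[0,0,0],"offset":[-1,0,8],"hand":40},{"angular":[0,0,0],"offset":[-1,0,14],"hand":40},{"angular":[0,0,0],"offset":[-1,0,17],"hand":40},{"angular":[0,0,0],"offset":[-1,0,19],"hand":40},{"angular":[0,0,0],"offset":[-1,0,19],"hand":40}]';python3 go.py peg 1 -14 3
```

```text
time_s: 21.7
ee_pos: [0.5542, -0.0792, 0.1527]
tcp_rot: [0.305, 0.095, 0.947, -0.03]
ft_force: [-0.0, 0.3, -0.2]
finger_gap: 0.0637
t 21.7 pos [ 0.5542 -0.0792  0.1527] q [-0.41  0.35  1.85  0.36  0.35 -2.08] gap 0.0637 F [-0.   0.3 -0.2]
ANG [-0.2, -0.3, -0.4] OFF [-0.1, -0.9, 2.0]
```

```bash
python3 -m inch '[{"angular":[0,0,0],"offset":[0,0,1],"hand":40},{"angular":[0,0,0],"offset":[0,0,2],"hand":40},{"angular":[0,0,0],"offset":[0,0,3],"hand":40},{"angular":[0,0,0],"offset":[0,0,3],"hand":40},{"angular":[0,0,0],"offset":[0,0,3],"hand":40}]';python3 go.py peg 1 -14 3
```

```text
time_s: 22.2
ee_pos: [0.5559, -0.0796, 0.1501]
tcp_rot: [0.305, 0.095, 0.947, -0.03]
ft_force: [-1.6, -0.1, 0.4]
finger_gap: 0.0639
t 22.2 pos [ 0.5559 -0.0796  0.1501] q [-0.4   0.36  1.85  0.37  0.34 -2.09] gap 0.0639 F [-1.6 -0.1  0.4]
ANG [-0.2, -0.3, -0.4] OFF [-0.1, -0.9, -1.0]
```

Just touching; press 2 mm more, then release.

```bash
python3 -m inch '[{"angular":[0,0,0],"offset":[0,0,1],"hand":40},{"angular":[0,0,0],"offset":[0,0,2],"hand":40},{"angular":[0,0,0],"offset":[0,0,2],"hand":40},{"angular":[0,0,0],"offset":[0,0,2],"hand":40},{"angular":[0,0,0],"offset":[0,0,2],"hand":40}]'; python3 -m inch '[{"angular":[0,0,0],"offset":[0,0,-1],"hand":64},{"angular":[0,0,0],"offset":[0,0,-1],"hand":78},{"angular":[0,0,0],"offset":[0,0,-1],"hand":78},{"angular":[0,0,0],"offset":[0,0,-10],"hand":78},{"angular":[0,0,0],"offset":[0,0,-40],"hand":78}]';  python3 -m inch '[{"angular":[0,0,0],"offset":[0,0,-40],"hand":78},{"angular":[0,0,0],"offset":[0,0,-80],"hand":78},{"angular":[0,0,0],"offset":[0,0,-110],"hand":78},{"angular":[0,0,0],"offset":[0,0,-110],"hand":78},{"angular":[0,0,0],"offset":[0,0,-110],"hand":78}]'; python3 hang.py wrist; python3 go.py .4498 -.4042 .25 45
```

```text
time_s: 22.7
ee_pos: [0.5565, -0.0796, 0.1498]
tcp_rot: [0.306, 0.094, 0.947, -0.03]
ft_force: [-17.3, 1.9, 17.3]
finger_gap: 0.0633
time_s: 23.2
ee_pos: [0.5339, -0.0753, 0.1797]
tcp_rot: [0.303, 0.095, 0.948, -0.029]
ft_force: [-0.8, 0.2, 0.9]
finger_gap: 0.0779
time_s: 23.7
ee_pos: [0.4712, -0.0627, 0.2703]
tcp_rot: [0.305, 0.095, 0.947, -0.03]
ft_force: [-0.2, 0.1, -0.1]
finger_gap: 0.0778
0 none
wrist 1 base face centre [-5.   1.5] [56.3 56.4] z 6.0 tilt deg [-6.6 -0.9] 2957
wrist 2 base face centre [-12.6  -7.3] [ 6.3 55.1] z -6.9 tilt deg [69.4 26.9] 16
wrist 3 base face centre [-15.2  -0.5] [55.7 33.3] z 6.3 tilt deg [-1.5  0.7] 1000
t 23.75 pos [ 0.4714 -0.0627  0.2694] q [-0.46  0.03  1.85  0.25  0.67 -1.98] gap 0.0779 F [ 0.1  0.1 -0.2]
ANG [10.5, 34.6, 32.5] OFF [-26.7, -339.0, 42.4]
```

```bash
python3 -m inch '[{"angular":[10,34,33],"offset":[-10,-339,0],"hand":78},{"angular":[10,34,33],"offset":[-10,-339,0],"hand":78},{"angular":[10,34,33],"offset":[-10,-339,0],"hand":78},{"angular":[10,34,33],"offset":[-10,-339,20],"hand":78},{"angular":[10,34,33],"offset":[-20,-339,40],"hand":78}]';python3 go.py .4498 -.4042 .15 45
```

```text
time_s: 24.25
ee_pos: [0.4404, -0.3118, 0.2609]
tcp_rot: [0.038, 0.358, 0.933, 0.002]
ft_force: [0.9, -0.4, 0.8]
finger_gap: 0.0779
t 24.25 pos [ 0.4404 -0.3118  0.2609] q [-0.85  0.33  1.36  0.04  1.39 -1.7 ] gap 0.0779 F [ 0.9 -0.4  0.8]
ANG [1.8, 3.9, 3.1] OFF [-61.0, -65.8, 113.5]
```

```bash
python3 -m inch '[{"angular":[2,4,3],"offset":[-60,-66,30],"hand":78},{"angular":[2,4,3],"offset":[-61,-66,60],"hand":78},{"angular":[2,4,3],"offset":[-61,-66,90],"hand":78},{"angular":[2,4,3],"offset":[-61,-66,110],"hand":78},{"angular":[2,4,3],"offset":[-61,-66,110],"hand":78}]';python3 go.py .4498 -.4042 .067 45
```

```text
time_s: 24.75
ee_pos: [0.4501, -0.4014, 0.1497]
tcp_rot: [-0.002, 0.38, 0.925, 0.001]
ft_force: [-0.6, -0.3, 0.2]
finger_gap: 0.0781
t 24.75 pos [ 0.4501 -0.4014  0.1497] q [-0.92  0.56  1.3  -0.    1.29 -1.71] gap 0.0781 F [-0.6 -0.3  0.2]
ANG [-0.0, -0.3, 0.3] OFF [-2.1, -2.1, 82.6]
```

```bash
python3 -m inch '[{"angular":[0,0,0],"offset":[-3,-2,30],"hand":78},{"angular":[0,0,0],"offset":[-3,-2,60],"hand":78},{"angular":[0,0,0],"offset":[-3,-2,84],"hand":78},{"angular":[0,0,0],"offset":[-3,-2,84],"hand":78},{"angular":[0,0,0],"offset":[-3,-2,84],"hand":78}]';python3 go.py .4498 -.4042 .067 45; python3 -m inch '[{"angular":[0,0,0],"offset":[0,0,0],"hand":40},{"angular":[0,0,0],"offset":[0,0,0],"hand":40},{"angular":[0,0,0],"offset":[0,0,0],"hand":40},{"angular":[0,0,0],"offset":[0,0,0],"hand":40},{"angular":[0,0,0],"offset":[0,0,0],"hand":40}]'; python3 -m inch '[{"angular":[0,0,0],"offset":[0,0,0],"hand":40},{"angular":[0,0,0],"offset":[0,0,-30],"hand":40},{"angular":[0,0,0],"offset":[0,0,-80],"hand":40},{"angular":[0,0,0],"offset":[0,0,-120],"hand":40},{"angular":[0,0,0],"offset":[0,0,-120],"hand":40}]'
python3 - <<'E'
from meas import *
cupfit()
E
python3 go.py peg 0 140 3
```

```text
time_s: 25.25
ee_pos: [0.4521, -0.4063, 0.0719]
tcp_rot: [0.002, 0.38, 0.925, -0.002]
ft_force: [0.7, 0.2, 0.8]
finger_gap: 0.0781
t 25.25 pos [ 0.4521 -0.4063  0.0719] q [-0.93  0.65  1.38 -0.    1.1  -1.72] gap 0.0781 F [0.7 0.2 0.8]
ANG [-0.1, 0.3, 0.4] OFF [3.2, -0.1, 4.9]
time_s: 25.75
ee_pos: [0.4521, -0.4067, 0.0726]
tcp_rot: [0.003, 0.38, 0.925, -0.003]
ft_force: [-1.0, -0.4, 7.4]
finger_gap: 0.065
time_s: 26.25
ee_pos: [0.4527, -0.4068, 0.1971]
tcp_rot: [0.006, 0.38, 0.925, -0.004]
ft_force: [0.2, -0.2, -0.7]
finger_gap: 0.0653
n 8419 z [-0.0253 -0.0243 -0.0229  0.0412  0.0541] gap 0.065
base plane [ 0.0147 -0.0012 -0.0233]
top-ish (array([0.0049, 0.0017]), array([52.6, 55.5]), 58.3, -0.0232, 6251)
axis at tcp xy [2.  0.2] tilt deg about: dx/dz [-0.8  0.3] base z -23.6 rms 0.21425476215984657
t 26.3 pos [ 0.4519 -0.4059  0.1937] q [-0.93  0.52  1.23 -0.    1.38 -1.72] gap 0.065 F [ 0.5 -0.1 -1.5]
ANG [-10.9, -34.4, -32.5] OFF [290.8, 345.2, -85.7]
```

```bash
python3 -m inch '[{"angular":[-5,-15,-15],"offset":[60,60,-100],"hand":40},{"angular":[-11,-34,-32],"offset":[150,190,-130],"hand":40},{"angular":[-11,-34,-32],"offset":[291,345,-130],"hand":40},{"angular":[-11,-34,-32],"offset":[291,345,-130],"hand":40},{"angular":[-11,-34,-32],"offset":[291,345,-130],"hand":40}]';python3 go.py peg 0 140 3
```

```text
time_s: 26.8
ee_pos: [0.4679, -0.1782, 0.2754]
tcp_rot: [0.274, 0.125, 0.953, -0.023]
ft_force: [0.8, 0.7, 0.2]
finger_gap: 0.0651
t 26.8 pos [ 0.4679 -0.1782  0.2754] q [-0.73  0.09  1.74  0.36  0.85 -2.21] gap 0.0651 F [0.8 0.7 0.2]
ANG [-0.8, -4.1, -3.8] OFF [34.6, 220.6, -15.1]
```

```bash
python3 -m inch '[{"angular":[-1,-4,-4],"offset":[20,60,-20],"hand":40},{"angular":[-1,-4,-4],"offset":[30,220,-20],"hand":40},{"angular":[-1,-4,-4],"offset":[35,220,-16],"hand":40},{"angular":[-1,-4,-4],"offset":[35,220,-16],"hand":40},{"angular":[-1,-4,-4],"offset":[35,220,-16],"hand":40}]';python3 go.py peg 0 60 3
```

```text
time_s: 27.3
ee_pos: [0.4869, 0.045, 0.2757]
tcp_rot: [0.305, 0.089, 0.948, -0.028]
ft_force: [-0.2, -1.4, -1.3]
finger_gap: 0.065
t 27.3 pos [0.4869 0.045  0.2757] q [-0.14  0.06  1.8  -0.05  0.66 -1.49] gap 0.065 F [-0.2 -1.4 -1.3]
ANG [0.2, -0.3, 0.1] OFF [-0.9, -0.4, 80.3]
```

```bash
python3 -m inch '[{"angular":[0,0,0],"offset":[0,0,30],"hand":40},{"angular":[0,0,0],"offset":[0,0,60],"hand":40},{"angular":[0,0,0],"offset":[0,0,90],"hand":40},{"angular":[0,0,0],"offset":[0,0,115],"hand":40},{"angular":[0,0,0],"offset":[0,0,135],"hand":40}]';python3 go.py peg 0 -14 3
```

```text
time_s: 27.8
ee_pos: [0.5649, 0.0273, 0.1646]
tcp_rot: [0.304, 0.09, 0.948, -0.028]
ft_force: [0.5, -0.5, -0.7]
finger_gap: 0.0651
t 27.8 pos [0.5649 0.0273 0.1646] q [-0.15  0.34  1.81 -0.06  0.37 -1.49] gap 0.0651 F [ 0.5 -0.5 -0.7]
ANG [0.1, -0.5, 0.0] OFF [-1.1, 2.5, 17.4]
```

```bash
python3 -m inch '[{"angular":[0,0,0],"offset":[-1,2,7],"hand":40},{"angular":[0,0,0],"offset":[-1,2,13],"hand":40},{"angular":[0,0,0],"offset":[-1,2,16],"hand":40},{"angular":[0,0,0],"offset":[-1,2,18],"hand":40},{"angular":[0,0,0],"offset":[-1,2,18],"hand":40}]';python3 go.py peg 0 -14 3; python3 -m inch '[{"angular":[0,0,0],"offset":[0,0,1],"hand":40},{"angular":[0,0,0],"offset":[0,0,2],"hand":40},{"angular":[0,0,0],"offset":[0,0,2],"hand":40},{"angular":[0,0,0],"offset":[0,0,2],"hand":40},{"angular":[0,0,0],"offset":[0,0,2],"hand":40}]'
```

```text
time_s: 28.3
ee_pos: [0.5769, 0.0271, 0.1542]
tcp_rot: [0.306, 0.09, 0.947, -0.029]
ft_force: [0.3, 0.7, -1.4]
finger_gap: 0.0649
t 28.3 pos [0.5769 0.0271 0.1542] q [-0.15  0.38  1.8  -0.07  0.34 -1.47] gap 0.0649 F [ 0.3  0.7 -1.4]
ANG [0.1, -0.2, 0.0] OFF [2.5, 0.4, 2.1]
time_s: 28.8
ee_pos: [0.5781, 0.0269, 0.1523]
tcp_rot: [0.306, 0.09, 0.947, -0.029]
ft_force: [0.4, -0.2, -1.4]
finger_gap: 0.0654
```

```bash
python3 -m inch '[{"angular":[0,0,0],"offset":[2,0,1],"hand":40},{"angular":[0,0,0],"offset":[2,0,2],"hand":40},{"angular":[0,0,0],"offset":[2,0,3],"hand":40},{"angular":[0,0,0],"offset":[2,0,3],"hand":40},{"angular":[0,0,0],"offset":[2,0,3],"hand":40}]'
```

```text
time_s: 29.3
ee_pos: [0.5779, 0.027, 0.1506]
tcp_rot: [0.308, 0.09, 0.947, -0.029]
ft_force: [-16.2, 0.2, 19.6]
finger_gap: 0.0649
```

```bash
python3 -m inch '[{"angular":[0,0,0],"offset":[0,0,-1],"hand":64},{"angular":[0,0,0],"offset":[0,0,-1],"hand":78},{"angular":[0,0,0],"offset":[0,0,-1],"hand":78},{"angular":[0,0,0],"offset":[0,0,-10],"hand":78},{"angular":[0,0,0],"offset":[0,0,-40],"hand":78}]';  python3 -m inch '[{"angular":[0,0,0],"offset":[0,0,-40],"hand":78},{"angular":[0,0,0],"offset":[0,0,-80],"hand":78},{"angular":[0,0,0],"offset":[0,0,-110],"hand":78},{"angular":[0,0,0],"offset":[0,0,-110],"hand":78},{"angular":[0,0,0],"offset":[0,0,-110],"hand":78}]'; python3 hang.py wrist;  python3 - <<'E'
from meas import *
for n in ['side','scene']:
    p=optics.capture(n); save(p,n+'6')
    print(n)
    print('red',rect(pts(p,'red',0.038,0.056,(0.3,0.7,0.15,0.4))))
    print('green',rect(pts(p,'green',0.032,0.05,(0.3,0.6,0.3,0.6))))
    Q=pts(p,'yellow',0.03,0.045,(0.38,0.48,0.1,0.22)); print('yel',rect(Q))
    C=cloud(p);H=hsv(p); m=(H[...,2]<60)&(abs(C[...,0]-0.61)<0.09)&(abs(C[...,1]-0.28)<0.1)&(C[...,2]>-0.01)&(C[...,2]<0.015)
    m=cv2.morphologyEx(m.astype(np.uint8),cv2.MORPH_OPEN,np.ones((5,5)))>0
    print('slate',rect(C[m]))
E
```

```text
time_s: 29.8
ee_pos: [0.5549, 0.031, 0.1797]
tcp_rot: [0.304, 0.09, 0.948, -0.028]
ft_force: [0.8, 0.7, 0.9]
finger_gap: 0.0782
time_s: 30.3
ee_pos: [0.4919, 0.0433, 0.2705]
tcp_rot: [0.307, 0.09, 0.947, -0.029]
ft_force: [0.1, 0.9, 0.1]
finger_gap: 0.0778
wrist 0 base face centre [1.6 0.2] [56.9 57. ] z 5.2 tilt deg [-8.9  0.2] 2821
wrist 1 base face centre [-5.   3.3] [56.6 56.2] z 5.9 tilt deg [-6.6 -1.4] 2389
wrist 2 base face centre [-13.    0.1] [55.7 30.1] z 6.6 tilt deg [-1.7 -0.6] 854
wrist 3 base face centre [-17.    7.8] [54.7 13.5] z -10.0 tilt deg [ 52.8 -29.6] 24
side
red (array([0.4166, 0.259 ]), array([132. ,  67.1]), 12.7, 0.0465, 594)
green (array([0.4694, 0.4122]), array([43.8, 87.8]), 60.5, 0.0403, 150)
yel (array([0.4309, 0.1702]), array([41.4, 58.9]), 76.3, 0.0363, 170)
slate (array([0.668, 0.263]), array([107.1,  41.9]), 72.7, 0.0065, 224)
scene
red (array([0.4186, 0.2614]), array([142.6,  67.3]), 13.3, 0.0473, 542)
green (array([0.4799, 0.4286]), array([56.4, 88.8]), 88.6, 0.0415, 365)
yel (array([0.4295, 0.1698]), array([45.3, 60.2]), 79.3, 0.0365, 132)
slate (array([0.611 , 0.2796]), array([107.4, 157. ]), 78.1, 0.0071, 1181)
```

View pics/side6.png

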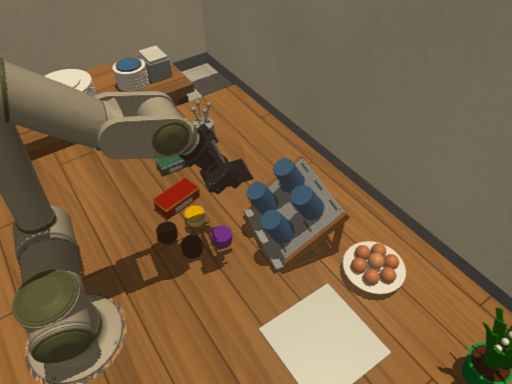

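```bash
python3 go.py .43 .26 .25 103; python3 -m inch '[{"angular":[-3,37,-27],"offset":[30,30,0],"hand":82},{"angular":[-3,37,-27],"offset":[60,100,0],"hand":82},{"angular":[-3,37,-27],"offset":[80,200,40],"hand":82},{"angular":[-3,37,-27],"offset":[80,200,40],"hand":82},{"angular":[-3,37,-27],"offset":[80,200,40],"hand":82}]'; python3 go.py .43 .26 .25 103
```

```text
t 30.45 pos [0.4922 0.0431 0.2689] q [-0.14  0.08  1.8  -0.05  0.64 -1.49] gap 0.0778 F [-0.2  0.3  0.1]
ANG [-7.4, 35.2, -23.1] OFF [94.0, 201.3, -43.9]
time_s: 30.95
ee_pos: [0.4889, 0.2501, 0.1888]
tcp_rot: [-0.003, -0.122, 0.992, -0.044]
ft_force: [0.1, -0.4, 0.7]
finger_gap: 0.0821
t 30.95 pos [0.4889 0.2501 0.1888] q [ 0.29  0.45  1.38 -0.09  1.33 -1.5 ] gap 0.0821 F [ 0.1 -0.4  0.7]
ANG [-4.9, -0.9, 1.0] OFF [55.7, 18.5, -62.1]
```

```bash
python3 -m inch '[{"angular":[-5,-1,1],"offset":[56,18,-62],"hand":82},{"angular":[-5,-1,1],"offset":[56,18,-62],"hand":82},{"angular":[-5,-1,1],"offset":[56,18,-62],"hand":82},{"angular":[-5,-1,1],"offset":[56,18,-62],"hand":82},{"angular":[-5,-1,1],"offset":[56,18,-62],"hand":82}]'
python3 - <<'E'
from meas import *
p=optics.capture('wrist'); save(p,'w7'); C=wcloud(p);H=hsv(p)
def rr(m,zl,zh):
    m=(m&(C[...,2]>zl)&(C[...,2]<zh)&(p['z_map']>0)); m=cv2.morphologyEx(m.astype(np.uint8),cv2.MORPH_OPEN,np.ones((5,5)))>0
    return rect(C[m]) if m.sum()>20 else None
print('red',rr(COL['red'](H),.038,.056)); print('green',rr(COL['green'](H),.032,.05)); print('yel',rr(COL['yellow'](H),.03,.045))
print('slate',rr((H[...,2]<70)&(abs(C[...,0]-.61)<.11)&(abs(C[...,1]-.28)<.12),-.005,.014))
E
python3 go.py .4178 .26 .15 103
```

```text
time_s: 31.45
ee_pos: [0.4299, 0.2567, 0.2509]
tcp_rot: [0.004, -0.11, 0.994, 0.001]
ft_force: [0.3, 0.3, -0.6]
finger_gap: 0.0819
red (array([0.4145, 0.2598]), array([130.6,  64.7]), 13.0, 0.0457, 6103)
green (array([0.4675, 0.4271]), array([59.3, 68.2]), 87.5, 0.0397, 1586)
yel (array([0.4293, 0.1571]), array([57.6, 46.4]), 16.9, 0.0355, 1444)
slate (array([0.6088, 0.2776]), array([107.1, 158. ]), 78.3, 0.0056, 3909)
t 31.5 pos [0.4299 0.2567 0.251 ] q [ 0.3   0.29  1.44  0.    1.4  -1.49] gap 0.0822 F [ 0.3 -0.7 -0. ]
ANG [0.1, 0.5, -0.3] OFF [11.9, 5.8, 100.9]
```

View pics/w7.png

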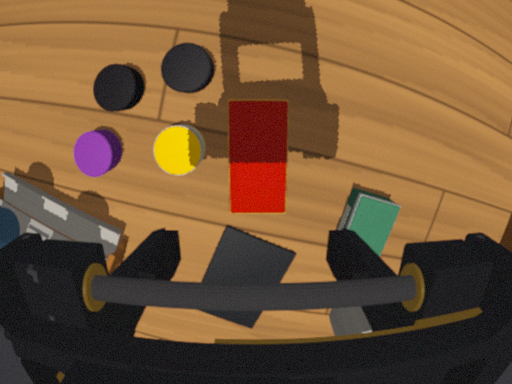

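```bash
python3 -m inch '[{"angular":[0,0,0],"offset":[14,5,50],"hand":80},{"angular":[0,0,0],"offset":[14,5,100],"hand":80},{"angular":[0,0,0],"offset":[14,5,140],"hand":80},{"angular":[0,0,0],"offset":[14,5,150],"hand":80},{"angular":[0,0,0],"offset":[14,5,150],"hand":80}]'; python3 go.py .4155 .2603 .03 103
```

```text
time_s: 32.0
ee_pos: [0.4163, 0.2591, 0.1011]
tcp_rot: [0.004, -0.11, 0.994, 0.001]
ft_force: [-0.5, 0.6, 0.4]
finger_gap: 0.08
t 32.0 pos [0.4163 0.2591 0.1011] q [ 0.31  0.45  1.69  0.    0.99 -1.48] gap 0.08 F [-0.5  0.6  0.4]
ANG [0.1, 0.4, -0.3] OFF [1.0, 1.3, 71.1]
```

```bash
python3 -m inch '[{"angular":[0,0,0],"offset":[0,1,30],"hand":80},{"angular":[0,0,0],"offset":[0,1,50],"hand":80},{"angular":[0,0,0],"offset":[0,1,68],"hand":80},{"angular":[0,0,0],"offset":[0,1,71],"hand":80},{"angular":[0,0,0],"offset":[0,1,71],"hand":80}]'; python3 go.py .4155 .2603 .03 103; python3 -m inch '[{"angular":[0,0,0],"offset":[0,0,0],"hand":50},{"angular":[0,0,0],"offset":[0,0,0],"hand":50},{"angular":[0,0,0],"offset":[0,0,0],"hand":50},{"angular":[0,0,0],"offset":[0,0,0],"hand":50},{"angular":[0,0,0],"offset":[0,0,0],"hand":50}]'; python3 go.py .4155 .2603 .03 103
```

```text
time_s: 32.5
ee_pos: [0.4177, 0.2608, 0.0321]
tcp_rot: [0.006, -0.111, 0.994, 0.001]
ft_force: [-0.3, -0.5, 0.7]
finger_gap: 0.0796
t 32.5 pos [0.4177 0.2608 0.0321] q [ 0.32  0.57  1.75  0.    0.81 -1.48] gap 0.0796 F [-0.3 -0.5  0.7]
ANG [0.1, 0.7, -0.3] OFF [2.3, -0.0, 2.1]
time_s: 33.0
ee_pos: [0.4175, 0.2607, 0.0322]
tcp_rot: [0.006, -0.111, 0.994, 0.001]
ft_force: [-0.2, -1.2, 6.3]
finger_gap: 0.0674
t 33.0 pos [0.4175 0.2607 0.0322] q [ 0.32  0.57  1.75 -0.    0.81 -1.48] gap 0.0674 F [-0.2 -1.2  6.3]
ANG [0.1, 0.7, -0.3] OFF [2.0, 0.0, 2.1]
```

```bash
python3 -m inch '[{"angular":[0,0,0],"offset":[0,0,-20],"hand":50},{"angular":[0,0,0],"offset":[0,0,-60],"hand":50},{"angular":[0,0,0],"offset":[0,0,-70],"hand":50},{"angular":[0,0,0],"offset":[0,0,-70],"hand":50},{"angular":[0,0,0],"offset":[0,0,-70],"hand":50}]'; python3 go.py .611 .277 .1 78
```

```text
time_s: 33.5
ee_pos: [0.4154, 0.2601, 0.0998]
tcp_rot: [0.004, -0.111, 0.994, 0.001]
ft_force: [0.0, 0.1, -3.3]
finger_gap: 0.0676
t 33.5 pos [0.4154 0.2601 0.0998] q [ 0.32  0.45  1.69  0.    0.99 -1.48] gap 0.0676 F [ 0.   0.1 -3.3]
ANG [0.2, 0.5, 24.7] OFF [-194.5, -26.6, 1.4]
```

```bash
python3 -m inch '[{"angular":[0,0.5,25],"offset":[-40,-6,0],"hand":50},{"angular":[0,0.5,25],"offset":[-80,-12,0],"hand":50},{"angular":[0,0.5,25],"offset":[-120,-20,0],"hand":50},{"angular":[0,0.5,25],"offset":[-160,-24,0],"hand":50},{"angular":[0,0.5,25],"offset":[-194,-27,0],"hand":50}]'; python3 -m inch '[{"angular":[0,0,0],"offset":[0,0,0],"hand":50},{"angular":[0,0,0],"offset":[0,0,0],"hand":50},{"angular":[0,0,0],"offset":[0,0,20],"hand":50},{"angular":[0,0,0],"offset":[0,0,40],"hand":50},{"angular":[0,0,0],"offset":[0,0,40],"hand":50}]'; python3 go.py .611 .277 .041 78
```

```text
time_s: 34.0
ee_pos: [0.6124, 0.2763, 0.1]
tcp_rot: [-0.001, 0.107, 0.994, 0.001]
ft_force: [0.4, -0.2, -3.2]
finger_gap: 0.0678
time_s: 34.5
ee_pos: [0.6085, 0.2764, 0.0591]
tcp_rot: [-0.003, 0.107, 0.994, 0.0]
ft_force: [0.1, -0.1, -3.7]
finger_gap: 0.0678
t 34.5 pos [0.6085 0.2764 0.0591] q [ 0.25  0.76  1.18  0.    1.2  -1.11] gap 0.0678 F [ 0.1 -0.1 -3.7]
ANG [0.0, -0.4, -0.3] OFF [-2.5, 1.1, 18.1]
```

```bash
python3 -m inch '[{"angular":[0,0,0],"offset":[-2,1,10],"hand":50},{"angular":[0,0,0],"offset":[-2,1,16],"hand":50},{"angular":[0,0,0],"offset":[-2,1,18],"hand":50},{"angular":[0,0,0],"offset":[-2,1,18],"hand":50},{"angular":[0,0,0],"offset":[-2,1,18],"hand":50}]'; python3 go.py .611 .277 .038 78;python3 -m inch '[{"angular":[0,0,0],"offset":[0,0,1],"hand":50},{"angular":[0,0,0],"offset":[0,0,1],"hand":50},{"angular":[0,0,0],"offset":[0,0,2],"hand":50},{"angular":[0,0,0],"offset":[0,0,2],"hand":50},{"angular":[0,0,0],"offset":[0,0,2],"hand":50}]'
```

```text
time_s: 35.0
ee_pos: [0.6136, 0.2775, 0.0452]
tcp_rot: [0.001, 0.107, 0.994, 0.002]
ft_force: [0.6, 0.2, -4.3]
finger_gap: 0.0676
t 35.0 pos [0.6136 0.2775 0.0452] q [ 0.25  0.78  1.18  0.    1.17 -1.11] gap 0.0676 F [ 0.6  0.2 -4.3]
ANG [0.2, 0.1, -0.3] OFF [2.4, -1.1, 7.2]
time_s: 35.5
ee_pos: [0.6134, 0.2775, 0.0428]
tcp_rot: [0.0, 0.107, 0.994, 0.002]
ft_force: [-0.7, -0.1, -3.3]
finger_gap: 0.0675
```

```bash
python3 -m inch '[{"angular":[0,0,0],"offset":[2,0,1],"hand":50},{"angular":[0,0,0],"offset":[2,0,2],"hand":50},{"angular":[0,0,0],"offset":[2,0,3],"hand":50},{"angular":[0,0,0],"offset":[2,0,4],"hand":50},{"angular":[0,0,0],"offset":[2,0,4],"hand":50}]'; python3 go.py .611 .277 .038 78
```

```text
time_s: 36.0
ee_pos: [0.6115, 0.2779, 0.0389]
tcp_rot: [0.0, 0.107, 0.994, 0.002]
ft_force: [-0.7, 0.2, -1.7]
finger_gap: 0.0677
t 36.0 pos [0.6115 0.2779 0.0389] q [ 0.25  0.79  1.19  0.    1.16 -1.11] gap 0.0677 F [-0.7  0.2 -1.7]
ANG [0.2, 0.0, -0.3] OFF [0.3, -1.0, 0.9]
```

Touching; lower 1 mm, release and rise.

```bash
python3 -m inch '[{"angular":[0,0,0],"offset":[0,0,1],"hand":50},{"angular":[0,0,0],"offset":[0,0,1],"hand":50},{"angular":[0,0,0],"offset":[0,0,1],"hand":68},{"angular":[0,0,0],"offset":[0,0,1],"hand":80},{"angular":[0,0,0],"offset":[0,0,1],"hand":80}]'; python3 -m inch '[{"angular":[0,0,0],"offset":[0,0,-30],"hand":80},{"angular":[0,0,0],"offset":[0,0,-80],"hand":80},{"angular":[0,0,0],"offset":[0,0,-130],"hand":80},{"angular":[0,0,0],"offset":[0,0,-180],"hand":80},{"angular":[0,0,0],"offset":[0,0,-180],"hand":80}]'; python3 go.py .48 .40 .24 87
```

```text
time_s: 36.5
ee_pos: [0.6118, 0.2779, 0.0378]
tcp_rot: [0.001, 0.107, 0.994, 0.002]
ft_force: [-0.1, -0.7, 0.6]
finger_gap: 0.0794
time_s: 37.0
ee_pos: [0.6133, 0.2778, 0.2258]
tcp_rot: [0.007, 0.107, 0.994, 0.004]
ft_force: [0.0, -0.5, -0.3]
finger_gap: 0.0798
t 37.0 pos [0.6133 0.2778 0.2258] q [ 0.25  0.61  0.97  0.    1.54 -1.11] gap 0.0798 F [ 0.  -0.5 -0.3]
ANG [0.5, 0.8, -9.3] OFF [156.1, 91.2, -15.3]
```

```bash
python3 -m inch '[{"angular":[0,1,-9],"offset":[50,0,-15],"hand":80},{"angular":[0,1,-9],"offset":[100,30,-15],"hand":80},{"angular":[0,1,-9],"offset":[140,60,-15],"hand":80},{"angular":[0,1,-9],"offset":[156,91,-15],"hand":80},{"angular":[0,1,-9],"offset":[156,91,-15],"hand":80}]'
cat > tins.py <<'E'
from meas import *
p=optics.capture('wrist'); save(p,'wt%d'%p['shot']); C=wcloud(p);H=hsv(p)
def rr(m,zl,zh):
    m=(m&(C[...,2]>zl)&(C[...,2]<zh)&(p['z_map']>0)); m=cv2.morphologyEx(m.astype(np.uint8),cv2.MORPH_OPEN,np.ones((3,3)))>0
    return rect(C[m]) if m.sum()>20 else None
print('shot',p['shot'],'red',rr(COL['red'](H),.036,.06)); 
for a,b in((.03,.05),(.08,.105)): print('green',rr(COL['green'](H),a,b))
for a,b in((.03,.045),(.115,.14)): print('yel',rr(COL['yellow'](H),a,b))
print('slate',rr((H[...,2]<70)&(abs(C[...,0]-.61)<.11)&(abs(C[...,1]-.28)<.12),-.005,.014))
E
python3 tins.py; python3 go.py .48 .427 .15 87
```

```text
time_s: 37.5
ee_pos: [0.4756, 0.4032, 0.2328]
tcp_rot: [-0.008, 0.026, 1.0, 0.003]
ft_force: [-0.2, -0.7, 0.0]
finger_gap: 0.0801
shot 30 red (array([0.6086, 0.2794]), array([ 64.1, 131.1]), 77.6, 0.0516, 936)
green (array([0.4794, 0.427 ]), array([60.1, 91.4]), 87.1, 0.0397, 4131)
green None
yel (array([0.428 , 0.1628]), array([59.2, 58.5]), 78.5, 0.0354, 1234)
yel None
slate (array([0.6092, 0.2786]), array([107. , 157.8]), 78.6, 0.0055, 1600)
t 37.55 pos [0.477  0.4012 0.2326] q [ 0.5   0.53  1.11  0.01  1.52 -1.01] gap 0.0796 F [ 0.3  0.5 -0.2]
ANG [0.3, -0.9, -0.1] OFF [-3.0, 25.5, 82.7]
```

```bash
python3 -m inch '[{"angular":[0,-1,0],"offset":[-2,25,40],"hand":80},{"angular":[0,-1,0],"offset":[-2,25,90],"hand":80},{"angular":[0,-1,0],"offset":[-2,25,120],"hand":80},{"angular":[0,-1,0],"offset":[-2,25,130],"hand":80},{"angular":[0,-1,0],"offset":[-2,25,130],"hand":80}]'; python3 go.py .4794 .427 .028 87.1
```

```text
time_s: 38.05
ee_pos: [0.48, 0.4241, 0.1023]
tcp_rot: [-0.0, 0.029, 1.0, 0.002]
ft_force: [-0.3, 0.1, 0.9]
finger_gap: 0.0803
t 38.05 pos [0.48   0.4241 0.1023] q [ 0.54  0.67  1.24  0.    1.23 -0.98] gap 0.0803 F [-0.3  0.1  0.9]
ANG [0.2, -0.0, -0.4] OFF [0.7, 2.6, 74.3]
```

```bash
python3 -m inch '[{"angular":[0,0,0],"offset":[2,2,30],"hand":80},{"angular":[0,0,0],"offset":[2,2,55],"hand":80},{"angular":[0,0,0],"offset":[2,2,71],"hand":80},{"angular":[0,0,0],"offset":[2,2,74],"hand":80},{"angular":[0,0,0],"offset":[2,2,74],"hand":80}]'; python3 go.py .4794 .427 .028 87.1; python3 -m inch '[{"angular":[0,0,0],"offset":[0,0,0],"hand":50},{"angular":[0,0,0],"offset":[0,0,0],"hand":50},{"angular":[0,0,0],"offset":[0,0,0],"hand":50},{"angular":[0,0,0],"offset":[0,0,0],"hand":50},{"angular":[0,0,0],"offset":[0,0,0],"hand":50}]'; python3 go.py .4794 .427 .028 87.1
```

```text
time_s: 38.55
ee_pos: [0.4788, 0.4276, 0.0307]
tcp_rot: [0.002, 0.029, 1.0, 0.003]
ft_force: [0.8, 0.6, 0.2]
finger_gap: 0.08
t 38.55 pos [0.4788 0.4276 0.0307] q [ 0.54  0.75  1.3   0.    1.08 -0.97] gap 0.08 F [0.8 0.6 0.2]
ANG [0.4, 0.2, -0.4] OFF [-0.7, -0.5, 2.7]
time_s: 39.05
ee_pos: [0.4783, 0.4275, 0.0305]
tcp_rot: [0.001, 0.029, 1.0, 0.003]
ft_force: [-0.3, -2.2, 7.2]
finger_gap: 0.0639
t 39.05 pos [0.4783 0.4275 0.0305] q [ 0.54  0.75  1.3   0.    1.08 -0.97] gap 0.0639 F [-0.3 -2.2  7.2]
ANG [0.3, 0.2, -0.4] OFF [-1.1, -0.5, 2.5]
```

```bash
python3 -m inch '[{"angular":[0,0,0],"offset":[0,0,-20],"hand":50},{"angular":[0,0,0],"offset":[0,0,-60],"hand":50},{"angular":[0,0,0],"offset":[0,0,-100],"hand":50},{"angular":[0,0,0],"offset":[0,0,-120],"hand":50},{"angular":[0,0,0],"offset":[0,0,-120],"hand":50}]'; python3 go.py .608 .2794 .14 77.6
```

```text
time_s: 39.55
ee_pos: [0.4784, 0.4274, 0.1523]
tcp_rot: [0.003, 0.029, 1.0, 0.004]
ft_force: [-0.4, -0.2, -3.4]
finger_gap: 0.0636
t 39.55 pos [0.4784 0.4274 0.1523] q [ 0.54  0.62  1.18  0.    1.33 -0.97] gap 0.0636 F [-0.4 -0.2 -3.4]
ANG [0.5, 0.3, 9.1] OFF [-137.8, -140.5, 11.9]
```

```bash
python3 -m inch '[{"angular":[0.5,0.3,9],"offset":[-28,-28,0],"hand":50},{"angular":[0.5,0.3,9],"offset":[-56,-56,0],"hand":50},{"angular":[0.5,0.3,9],"offset":[-90,-90,0],"hand":50},{"angular":[0.5,0.3,9],"offset":[-120,-120,0],"hand":50},{"angular":[0.5,0.3,9],"offset":[-137,-140,10],"hand":50}]'; python3 -m inch '[{"angular":[0,0,0],"offset":[0,0,0],"hand":50},{"angular":[0,0,0],"offset":[0,0,5],"hand":50},{"angular":[0,0,0],"offset":[0,0,20],"hand":50},{"angular":[0,0,0],"offset":[0,0,35],"hand":50},{"angular":[0,0,0],"offset":[0,0,35],"hand":50}]'; python3 go.py .608 .2794 .0825 77.6
```

```text
time_s: 40.05
ee_pos: [0.6082, 0.2767, 0.1373]
tcp_rot: [-0.002, 0.108, 0.994, -0.002]
ft_force: [-0.1, 0.6, -2.1]
finger_gap: 0.0635
time_s: 40.55
ee_pos: [0.6041, 0.2801, 0.1009]
tcp_rot: [-0.005, 0.106, 0.994, -0.003]
ft_force: [-0.9, 0.0, -3.1]
finger_gap: 0.0637
t 40.55 pos [0.6041 0.2801 0.1009] q [ 0.26  0.71  1.15 -0.    1.29 -1.1 ] gap 0.0637 F [-0.9  0.  -3.1]
ANG [-0.4, -0.5, 0.2] OFF [-4.1, 0.2, 18.3]
```

```bash
python3 -m inch '[{"angular":[-0.4,-0.5,0],"offset":[-4,0,6],"hand":50},{"angular":[-0.4,-0.5,0],"offset":[-4,0,12],"hand":50},{"angular":[-0.4,-0.5,0],"offset":[-4,0,16],"hand":50},{"angular":[-0.4,-0.5,0],"offset":[-4,0,16],"hand":50},{"angular":[-0.4,-0.5,0],"offset":[-4,0,16],"hand":50}]'; python3 go.py .608 .2794 .0825 77.6
```

```text
time_s: 41.05
ee_pos: [0.61, 0.2783, 0.0878]
tcp_rot: [0.002, 0.107, 0.994, 0.001]
ft_force: [-0.5, 0.5, -2.5]
finger_gap: 0.0637
t 41.05 pos [0.61   0.2783 0.0878] q [ 0.25  0.73  1.16  0.    1.25 -1.1 ] gap 0.0637 F [-0.5  0.5 -2.5]
ANG [0.2, 0.3, 0.1] OFF [2.3, 0.6, 5.3]
```

```bash
python3 -m inch '[{"angular":[0,0,0],"offset":[2,1,2],"hand":50},{"angular":[0,0,0],"offset":[2,1,4],"hand":50},{"angular":[0,0,0],"offset":[2,1,5],"hand":50},{"angular":[0,0,0],"offset":[2,1,5],"hand":50},{"angular":[0,0,0],"offset":[2,1,5],"hand":50}]'; python3 go.py .608 .2794 .0825 77.6
```

```text
time_s: 41.55
ee_pos: [0.6083, 0.2797, 0.0827]
tcp_rot: [0.002, 0.107, 0.994, 0.001]
ft_force: [-0.7, -0.8, -1.3]
finger_gap: 0.0639
t 41.55 pos [0.6083 0.2797 0.0827] q [ 0.25  0.73  1.17  0.    1.24 -1.1 ] gap 0.0639 F [-0.7 -0.8 -1.3]
ANG [0.2, 0.3, 0.1] OFF [0.3, -0.3, 0.2]
```

Contact beginning; release and go look.

```bash
python3 -m inch '[{"angular":[0,0,0],"offset":[0,0,1],"hand":50},{"angular":[0,0,0],"offset":[0,0,1],"hand":50},{"angular":[0,0,0],"offset":[0,0,1],"hand":66},{"angular":[0,0,0],"offset":[0,0,1],"hand":80},{"angular":[0,0,0],"offset":[0,0,1],"hand":80}]'; python3 -m inch '[{"angular":[0,0,0],"offset":[0,0,-30],"hand":80},{"angular":[0,0,0],"offset":[0,0,-80],"hand":80},{"angular":[0,0,0],"offset":[0,0,-130],"hand":80},{"angular":[0,0,0],"offset":[0,0,-150],"hand":80},{"angular":[0,0,0],"offset":[0,0,-150],"hand":80}]'; python3 go.py .43 .19 .24 90
```

```text
time_s: 42.05
ee_pos: [0.6084, 0.2796, 0.0815]
tcp_rot: [0.002, 0.107, 0.994, 0.001]
ft_force: [-0.6, -0.3, -0.4]
finger_gap: 0.0791
time_s: 42.55
ee_pos: [0.6084, 0.2797, 0.2352]
tcp_rot: [0.006, 0.107, 0.994, 0.002]
ft_force: [0.8, 0.2, -0.0]
finger_gap: 0.0801
t 42.55 pos [0.6084 0.2797 0.2352] q [ 0.25  0.6   0.96  0.    1.56 -1.1 ] gap 0.0801 F [ 0.8  0.2 -0. ]
ANG [0.3, 0.6, -12.3] OFF [155.2, -125.5, -7.2]
```

```bash
python3 -m inch '[{"angular":[0,0.6,0],"offset":[50,-30,-8],"hand":80},{"angular":[0,0.6,0],"offset":[100,-70,-8],"hand":80},{"angular":[0,0.6,0],"offset":[140,-110,-8],"hand":80},{"angular":[0,0.6,0],"offset":[155,-125,-8],"hand":80},{"angular":[0,0.6,0],"offset":[155,-125,-8],"hand":80}]'; python3 tins.py; python3 go.py .428 .163 .1 77.6
```

```text
time_s: 43.05
ee_pos: [0.4236, 0.1884, 0.2365]
tcp_rot: [-0.006, 0.107, 0.994, 0.001]
ft_force: [0.7, 0.6, 0.4]
finger_gap: 0.0803
shot 31 red (array([0.6561, 0.2387]), array([ 4.5, 17.1]), 85.7, 0.0514, 27)
green None
green (array([0.6156, 0.2735]), array([49.9, 47.5]), 78.7, 0.0918, 817)
yel (array([0.4342, 0.163 ]), array([58.2, 47.3]), 87.5, 0.0355, 1517)
yel None
slate (array([0.6089, 0.2771]), array([107. , 157.8]), 78.1, 0.0056, 1254)
t 43.1 pos [0.4269 0.1893 0.2374] q [ 0.16  0.25  1.54  0.    1.36 -1.2 ] gap 0.08 F [1.2 0.3 0.4]
ANG [0.1, -0.5, 0.1] OFF [-7.9, -25.7, 137.3]
```

```bash
python3 -m inch '[{"angular":[0,-0.5,0],"offset":[-7,-26,40],"hand":80},{"angular":[0,-0.5,0],"offset":[-7,-26,90],"hand":80},{"angular":[0,-0.5,0],"offset":[-7,-26,120],"hand":80},{"angular":[0,-0.5,0],"offset":[-7,-26,137],"hand":80},{"angular":[0,-0.5,0],"offset":[-7,-26,137],"hand":80}]'; python3 tins.py; python3 go.py .428 .163 .026 77.6
```

```text
time_s: 43.6
ee_pos: [0.4298, 0.1639, 0.0987]
tcp_rot: [-0.001, 0.107, 0.994, 0.001]
ft_force: [-0.1, -0.2, 1.0]
finger_gap: 0.0799
shot 32 red None
green None
green None
yel (array([0.4274, 0.163 ]), array([57.4, 58.1]), 59.2, 0.0355, 5060)
yel None
slate (array([0.576 , 0.2406]), array([23.5, 38.9]), 81.4, 0.0056, 477)
t 43.65 pos [0.4305 0.164  0.1002] q [ 0.11  0.41  1.77  0.    0.96 -1.25] gap 0.0797 F [ 0.5 -0.3  1.7]
ANG [0.1, 0.0, 0.1] OFF [2.2, -1.7, 74.2]
```

```bash
python3 -m inch '[{"angular":[0,0,0],"offset":[3,-1,30],"hand":80},{"angular":[0,0,0],"offset":[3,-1,55],"hand":80},{"angular":[0,0,0],"offset":[3,-1,71],"hand":80},{"angular":[0,0,0],"offset":[3,-1,74],"hand":80},{"angular":[0,0,0],"offset":[3,-1,74],"hand":80}]'; python3 go.py .428 .163 .026 77.6; python3 -m inch '[{"angular":[0,0,0],"offset":[0,0,0],"hand":44},{"angular":[0,0,0],"offset":[0,0,0],"hand":44},{"angular":[0,0,0],"offset":[0,0,0],"hand":44},{"angular":[0,0,0],"offset":[0,0,0],"hand":44},{"angular":[0,0,0],"offset":[0,0,0],"hand":44}]'; python3 go.py .4274 .163 .026 77.6
```

```text
time_s: 44.15
ee_pos: [0.4279, 0.1639, 0.0279]
tcp_rot: [0.002, 0.107, 0.994, 0.001]
ft_force: [0.5, 0.5, 0.5]
finger_gap: 0.0798
t 44.15 pos [0.4279 0.1639 0.0279] q [ 0.11  0.54  1.85  0.    0.75 -1.25] gap 0.0798 F [0.5 0.5 0.5]
ANG [0.2, 0.2, 0.1] OFF [-0.3, -0.8, 1.9]
time_s: 44.65
ee_pos: [0.4275, 0.1637, 0.0282]
tcp_rot: [0.002, 0.107, 0.994, 0.001]
ft_force: [-0.6, -1.0, 6.6]
finger_gap: 0.0592
t 44.65 pos [0.4275 0.1637 0.0282] q [ 0.11  0.54  1.85  0.    0.75 -1.25] gap 0.0592 F [-0.6 -1.   6.6]
ANG [0.2, 0.2, 0.1] OFF [-0.0, -0.7, 2.2]
```

```bash
python3 -m inch '[{"angular":[0,0,0],"offset":[0,0,-30],"hand":44},{"angular":[0,0,0],"offset":[0,0,-70],"hand":44},{"angular":[0,0,0],"offset":[0,0,-120],"hand":44},{"angular":[0,0,0],"offset":[0,0,-165],"hand":44},{"angular":[0,0,0],"offset":[0,0,-165],"hand":44}]'
python3 - <<'E'
from meas import *
for n in ['side','scene']:
    p=optics.capture(n); print(n,'green',rect(pts(p,'green',0.08,0.105,(0.5,0.7,0.2,0.4))))
    Q=pts(p,'red',0.04,0.06,(0.5,0.7,0.15,0.4)); print('red',rect(Q))
    save(p,n+'8')
E
python3 go.py .608 .2794 .185 77.6
```

```text
time_s: 45.15
ee_pos: [0.4284, 0.1636, 0.1976]
tcp_rot: [0.007, 0.107, 0.994, 0.002]
ft_force: [1.1, -0.1, -3.1]
finger_gap: 0.0594
side green (array([0.6097, 0.2784]), array([53.4, 88.6]), 77.9, 0.0925, 279)
red (array([0.6068, 0.2671]), array([ 66. , 135.1]), 67.8, 0.0525, 107)
scene green (array([0.6116, 0.2817]), array([56.9, 88.2]), 78.3, 0.0932, 391)
red (array([0.612 , 0.2793]), array([ 64.8, 133.4]), 77.1, 0.0536, 111)
t 45.25 pos [0.4263 0.1633 0.1925] q [ 0.1   0.28  1.65  0.    1.21 -1.25] gap 0.0597 F [-0.5  0.4 -3.2]
ANG [0.2, 0.2, 0.1] OFF [-152.8, 152.1, 8.5]
```

View pics/scene8.png

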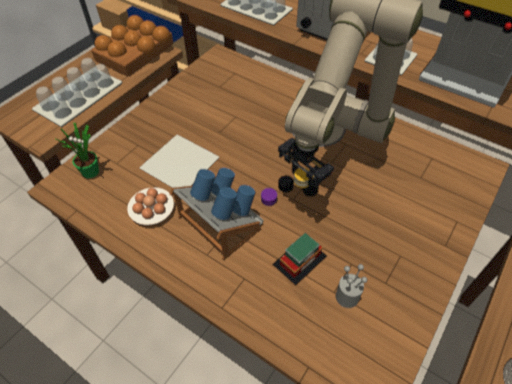

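```bash
python3 -m inch '[{"angular":[0,0,0],"offset":[-35,35,0],"hand":44},{"angular":[0,0,0],"offset":[-70,70,0],"hand":44},{"angular":[0,0,0],"offset":[-105,105,0],"hand":44},{"angular":[0,0,0],"offset":[-135,135,0],"hand":44},{"angular":[0,0,0],"offset":[-153,152,0],"hand":44}]'; python3 -m inch '[{"angular":[0,0,0],"offset":[0,0,0],"hand":44},{"angular":[0,0,0],"offset":[0,0,10],"hand":44},{"angular":[0,0,0],"offset":[0,0,30],"hand":44},{"angular":[0,0,0],"offset":[0,0,45],"hand":44},{"angular":[0,0,0],"offset":[0,0,45],"hand":44}]'; python3 go.py .6085 .279 .1202 77.6
```

```text
time_s: 45.75
ee_pos: [0.6097, 0.2806, 0.1893]
tcp_rot: [-0.001, 0.107, 0.994, 0.0]
ft_force: [-0.6, 0.0, -2.0]
finger_gap: 0.0591
time_s: 46.25
ee_pos: [0.6065, 0.2784, 0.1447]
tcp_rot: [-0.002, 0.107, 0.994, -0.0]
ft_force: [0.1, 0.3, -1.7]
finger_gap: 0.0591
t 46.25 pos [0.6065 0.2784 0.1447] q [ 0.25  0.67  1.1   0.    1.38 -1.1 ] gap 0.0591 F [ 0.1  0.3 -1.7]
ANG [-0.0, -0.2, 0.1] OFF [-1.9, 1.0, 24.5]
```

```bash
python3 -m inch '[{"angular":[0,0,0],"offset":[-1,1,8],"hand":44},{"angular":[0,0,0],"offset":[-1,1,16],"hand":44},{"angular":[0,0,0],"offset":[-1,1,21],"hand":44},{"angular":[0,0,0],"offset":[-1,1,22],"hand":44},{"angular":[0,0,0],"offset":[-1,1,22],"hand":44}]'; python3 go.py .6085 .279 .1202 77.6
```

```text
time_s: 46.75
ee_pos: [0.6099, 0.2802, 0.1263]
tcp_rot: [0.001, 0.107, 0.994, 0.001]
ft_force: [0.2, -0.0, -1.3]
finger_gap: 0.0592
t 46.75 pos [0.6099 0.2802 0.1263] q [ 0.25  0.69  1.11  0.    1.33 -1.1 ] gap 0.0592 F [ 0.2 -0.  -1.3]
ANG [0.2, 0.1, 0.1] OFF [1.1, -1.5, 6.0]
```

```bash
python3 -m inch '[{"angular":[0,0,0],"offset":[1,-1,2],"hand":44},{"angular":[0,0,0],"offset":[1,-1,4],"hand":44},{"angular":[0,0,0],"offset":[1,-1,6],"hand":44},{"angular":[0,0,0],"offset":[1,-1,6],"hand":44},{"angular":[0,0,0],"offset":[1,-1,6],"hand":44}]'; python3 go.py .6085 .279 .1202 77.6
```

```text
time_s: 47.25
ee_pos: [0.6087, 0.2795, 0.1203]
tcp_rot: [0.001, 0.107, 0.994, 0.001]
ft_force: [0.1, -0.1, -1.0]
finger_gap: 0.0594
t 47.25 pos [0.6087 0.2795 0.1203] q [ 0.25  0.69  1.13  0.    1.32 -1.1 ] gap 0.0594 F [ 0.1 -0.1 -1. ]
ANG [0.2, 0.1, 0.1] OFF [0.1, -0.5, 0.1]
```

```bash
python3 -m inch '[{"angular":[0,0,0],"offset":[0,0,1],"hand":44},{"angular":[0,0,0],"offset":[0,0,1],"hand":44},{"angular":[0,0,0],"offset":[0,0,1],"hand":60},{"angular":[0,0,0],"offset":[0,0,1],"hand":76},{"angular":[0,0,0],"offset":[0,0,1],"hand":78}]'; python3 -m inch '[{"angular":[0,0,0],"offset":[0,0,-30],"hand":80},{"angular":[0,0,0],"offset":[0,0,-70],"hand":80},{"angular":[0,0,0],"offset":[0,0,-110],"hand":80},{"angular":[0,0,0],"offset":[60,-30,-120],"hand":80},{"angular":[0,0,0],"offset":[100,-60,-120],"hand":80}]'; python3 -m inch '[{"angular":[0,0,0],"offset":[40,-50,0],"hand":80},{"angular":[0,0,0],"offset":[80,-100,0],"hand":80},{"angular":[0,0,0],"offset":[80,-100,0],"hand":80},{"angular":[0,0,0],"offset":[80,-100,0],"hand":80},{"angular":[0,0,0],"offset":[80,-100,0],"hand":80}]'
python3 - <<'E'
from meas import *
for n in ['side','scene','wrist']:
    p=optics.capture(n);save(p,n+'9'); f=pts
    if n=='wrist':
        C=wcloud(p)
    else: C=cloud(p)
    H=hsv(p)
    for c,a,b in(('green',.082,.104),('red',.04,.062),('yellow',.118,.145)):
        m=COL[c](H)&(C[...,2]>a)&(C[...,2]<b)&(abs(C[...,0]-.61)<.12)&(abs(C[...,1]-.28)<.12)&(p['z_map']>0)
        print(n,c,rect(C[m]) if m.sum()>8 else None)
    for k in ['eggs','spoons']: print(k,[np.round(d['xyz'],3).tolist() for d in landmark_of(p,k)][:1])
E
python3 hang.py side scene
```

```text
time_s: 47.75
ee_pos: [0.6088, 0.2795, 0.1191]
tcp_rot: [0.001, 0.107, 0.994, 0.001]
ft_force: [0.6, 0.3, 0.1]
finger_gap: 0.0738
time_s: 48.25
ee_pos: [0.5139, 0.2485, 0.2394]
tcp_rot: [0.003, 0.107, 0.994, 0.002]
ft_force: [0.3, 0.0, 0.4]
finger_gap: 0.0801
time_s: 48.75
ee_pos: [0.415, 0.1677, 0.2381]
tcp_rot: [0.002, 0.107, 0.994, 0.001]
ft_force: [1.4, 0.5, 0.1]
finger_gap: 0.0799
side green (array([0.6096, 0.2759]), array([49.8, 89.1]), 76.1, 0.0925, 56)
side red (array([0.6092, 0.2735]), array([ 64.1, 132.3]), 73.3, 0.0523, 98)
side yellow (array([0.6102, 0.2792]), array([58.6, 55.2]), 57.1, 0.1284, 176)
eggs [[0.743, -0.286, -0.003]]
spoons [[0.639, 0.471, -0.001]]
scene green (array([0.612 , 0.2812]), array([56.7, 84.1]), 78.3, 0.0932, 98)
scene red (array([0.6108, 0.2792]), array([ 64.4, 134.7]), 77.7, 0.0531, 108)
scene yellow (array([0.6094, 0.2801]), array([57.4, 58.5]), 73.8, 0.1295, 234)
eggs [[0.741, -0.28, 0.004]]
spoons [[0.563, -0.083, 0.125]]
wrist green (array([0.6132, 0.2493]), array([ 9.7, 46. ]), 90.0, 0.0916, 69)
wrist red (array([0.6049, 0.2745]), array([ 29.4, 142.7]), 54.5, 0.0517, 193)
wrist yellow (array([0.595 , 0.2597]), array([10.5, 15.2]), 73.0, 0.1276, 65)
eggs []
spoons [[0.582, 0.027, 0.125]]
side 0 base face centre [ 5.3 -3.2] [48.4 53.1] z 4.5 tilt deg [-10.2  -1.2] 199
side 1 base face centre [-1.3  0.5] [52.6 56.2] z 5.5 tilt deg [-7.1 -2.1] 261
side 2 base face centre [ 3.9 -4.1] [51.2 52. ] z 4.6 tilt deg [-10.2  -1.2] 198
side 3 base face centre [ 0.6 -2.7] [53.7 55.5] z 5.1 tilt deg [-6.5  0.3] 294
scene 0 base face centre [9.6 2.3] [51.  49.6] z 4.5 tilt deg [-9.7 -0.8] 91
scene 1 base face centre [6.8 7.4] [46.6 53.3] z 4.9 tilt deg [-9.6 -5. ] 83
scene 2 base face centre [6.5 3.3] [57.1 52.3] z 4.8 tilt deg [-10.7  -2.9] 115
scene 3 base face centre [6.9 3.2] [49.8 49.5] z 4.4 tilt deg [-8.3 -1.6] 88
```

View pics/side9.png

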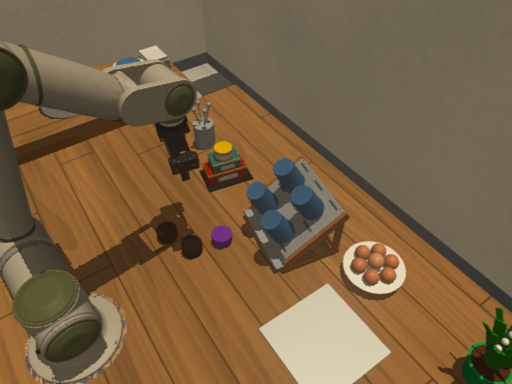

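```bash
python3 -c "
from plant import bot
print(bot.job_done())"
```

```text
the job is handed in; nothing more can be done
None
```

I hung all four tumblers on the four pegs, stacked the three tins on the slate, and handed the job in at about 49 s of the 210 s. `job_done()` gives no verdict, so the results below are from my own last checks.

- **Tumblers:** each base face sits about 4–7 mm beyond its peg tip (6 mm expected when seated), centred within about 10 mm. Each droops about 6–11 degrees, against the 17 degrees allowed. The overhead camera put the bases 2–7 mm further up the slope than the wrist camera, which matches the few millimetres those two differed by all along.
- **Tins:** the biscuit tin had been knocked a few centimetres while I hung the tumblers, so I found it again before grasping it. The biscuit, tea and sugar tins are all at about (0.610, 0.279), within a few millimetres of the slate centre. Their top faces came out level at the expected heights of about 52, 92 and 128 mm.
- **Eggs and spoons:** the eggs still read within a few millimetres of their starting place in both fixed cameras. The spoon beaker does too in the side camera. The overhead and wrist views gave the beaker a place that is on the draining stand. I took that as a false detection, since the side view and picture show it standing where it was.
- **Robot:** it is clear of everything. The highest wrist force I read was about 26 N, while pressing a tumbler home.

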